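# Turn the hairbrush round in its pot

## Task

The hairbrush was put back in its blue pot the wrong way round, bristles down. Take it out, lay it down on the table top without dropping it and let go, then take it up again by the other end and stand it in the pot handle first, lowering it until the handle rests on the bottom of the pot before you let go. Keep the pot upright and where it is, and leave everything else alone.

Things in the scene. Friction and masses are not known exactly. Their poses are not given: they have to be found in the camera images.
- brush: Wooden paddle hairbrush, rigid, 188 mm long, 0.11 kg. Origin on its axis at the neck; x to the crown (head end), y across, z out of the pin side. Head: plate x 0 to 88, 50 wide, 14 thick (z -7 to 7), stiff pins on +z up to z = 20. Centre of mass at x = 25. Starts crown-down in the pot, leaning 20 degrees to its pin side. Laid on its pins it lies with its axis level, 20 above the table.
- brush_butt (a point): Middle of the far end of the brush's handle, at x = -100 from the neck. The handle is round: 16 mm thick at the neck, 20 at x = -70, 15 at the end. At the start it leans from the pot towards the robot, within about 75 degrees to either side.
- brush_crown (a point): Middle of the brush's head end, at x = 88 mm from the neck; at the start it rests on the pot's floor.
- pot: Blue stoneware pot, round, loose, about 0.75 kg, 98 high, outside 82 across at the foot, 86 at the rim, wall 5, open top (76 across inside the rim). Origin: centre of its underside, z up. It stands left or right of the clear middle of the table top, where there is room to lay the brush: 430 to 640 mm ahead of the robot, 120 mm to either side of the centre line.
- pot_floor (a point): Centre of the pot's inner floor, 8 mm above its underside and 90 below the rim; 73 mm across. z up. The handle reaches the floor only when the brush is within about 30 degrees of upright.
- jar: White cream jar with a metal lid, 64 mm across, 70 high, on the other side of the clear middle from the pot. Origin at the centre of its underside. Leave alone.
- mug: White mug with printed beach huts, 84 mm across, 88 high, handle on its +y side, standing on the two books. Origin at the centre of its underside. Leave alone.
- book_low: Lower book of the stack at the back, 150 x 210 x 24 mm, terracotta cover. Origin at the centre of its underside. Leave alone.
- book_top: Upper book of the stack, 140 x 190 x 22 mm, blue cover. Origin at the centre of its underside. Leave alone.
- clock: Wooden block alarm clock at the back, 50 x 130 x 60 mm high. Origin at the centre of its underside. Leave alone.
- glasses_case: Dark blue spectacle case on the left, 150 mm long (x), 52 wide, 52 high. Origin at the centre of its underside. Leave alone.
- remote: Black remote control on the right, 170 mm long (x), 44 wide, 18 high. Origin at the centre of its underside. Leave alone.
Things that resemble listed ones, but are neither listed nor needed, are in the scene too. Of the things that look like the brush, the smaller one is meant.

How it is judged:
By the outcome, as a careful person would: the job done as asked, in the order asked, and still so for the second after the job is handed in, with the robot touching nothing.
It also fails if it takes over 64 s, if anything falls off the work surface, if the arm or the gripper's body presses on something with over 40 N, if the wrist force passes 120 N, or if a joint passes its speed limit or range.

## Robot

A 6-joint arm with a two-finger parallel gripper is mounted at the origin on the work surface. World frame = base frame: x ahead of the robot, y to its left, z up, the work surface at z = 0. Lengths are in m, angles in rad, forces in N, time in s.
With the tool pointing down it reaches from about 0.35 to 0.975 m from the base axis. Payload 4.9 kg.
Tool frame: the origin (TCP) lies at the very end of the fingers, on their centre line; the grasp point (between the pads) lies ctrl.grip_point_offset behind it (ctrl.grip_point_offset is the distance from the TCP to the grasp point, in m); z points along the fingers, y is the line along which they close (so a half turn about z gives the same grasp; the last joint's range is limited). The gripper opens to 85 mm and grips with 20 to 120 N. Pads are 22 mm wide; open, the fingers measure 114 mm over their backs; the gripper's body (76 mm by 85 mm) begins 54 mm behind the grasp point. The pads swing forward as they close: fully open they stand 13 mm farther back than shut.
Start: joints at [-1.369, 0.053, 1.613, -0, 1.476, -0.119], TCP at [0.197, -0.593, 0.231] pointing down, gripper open.
Joint ranges: [-3.01, 3.01], [-1.01, 2.22], [0.06, 2.58], [-1.02, 4.17], [0.09, 2.62], [-3.14, 3.14]. Speed limits (rad/s): [2.57, 2.57, 3.14, 3.14, 3.14, 3.14].

## Interface

Orientations are given as a rotation vector (axis times angle).
In Python, from station import ctrl gives the robot as it stands. The module is installed in compiled form; this text tells all that it offers.
- The arm moves only by the tool drive_tool, never from a script. Its argument "steps" is a list of rows, each an object with "translation": the shift along the tool's x, y, z normalised to -1 to 1, where 1 is 4 cm, a list of three; "angular": the turn, a rotation vector about the tool's x, y, z normalised to -1 to 1, where 1 is 8 degrees, a list of three; "gripper": the opening, from 0 (shut) to 1 (fully open). In form: [{"translation": [dx, dy, dz], "angular": [wx, wy, wz], "gripper": gripper}, ...]. A call has 1 to 8 rows; each row shifts and turns the commanded pose from where the row before left it, along the tool's axes as they then stand; what a row does not reach is not made up. A row lasts 1/8 s, in which the tool goes at most 62.5 mm and 10.7 degrees, less where a joint would pass 70% of its speed; a pose out of reach is approached as far as the arm can. A call with a number of a shift or a turn outside -1 to 1 is refused whole. A call with a gripper value outside its range is refused whole. The fingers move at their own pace and stop on an object; "force" is the grip in N (left out, the last holds). Time passes only in rows, so rows that do not move let the fingers close. It gives the time, the measured TCP pose, the force, the opening and the grip force at its end, in the units of the state.
- ctrl.get_obs(): the state, without advancing time (a new reading comes with each control period).
- ctrl.get_image(name): name is "scene" or "top"; returns a dict with "color" (400x640x3 uint8, red, green, blue), "depth" (400x640 float32, m along the optical axis (not along the pixel's ray), 0 where there is no reading), "fx", "fy", "cx", "cy" (pixels), "R" (3x3) and "t" (3): a world point X has camera coordinates R X + t. Camera axes: x right, y down, z forward; pixel columns grow to the right and rows downward; lengths in m; the calibration is good to about 2 mm. A picture is of the moment at which its call begins.
- ctrl.finish_job(): hands the job in; it is judged then, once.
The state is a dict: "t": time; "q": joint angles; "dq": joint speeds; "effort": joint torques, N m; "tool_pos": TCP position; "tool_rot": TCP orientation; "contact_force": force on the tool from outside, world axes, zero at the start; "wrist_torque": the same for the moment, N m; "opening": finger opening in m; "grip_force": force on a finger pad.
Only numpy, scipy, OpenCV 4.12 (cv2) and the standard library are available. Lean on these libraries where they do the work, as an engineer would, in place of code of your own. Each camera call takes 0.05 s, during which the arm holds its last target. There are 200 camera calls.

## Working session

There is one attempt and no reset: what is moved stays moved. The work goes in short steps, Python scripts to look and compute and a tool call to move; the robot and the scene stay as the last step left them, time stands still between calls to the robot, and variables do not carry over. Pictures are saved under pics/ and viewed, at most 10 in all, crops included, and the job is handed in when it is done.

Besides the shell and the picture viewer there is one more tool, called after "Call:" as a command line: name --argument value ..., lists and objects as JSON in quotes. drive_tool: Moves the arm, as the interface text tells. Its arguments: {"type":"object","properties":{"steps":{"type":"array"},"force":{"type":"number"}},"required":["steps"]}

```bash
mkdir -p pics
python3 - <<'E'
from station import ctrl
import cv2,numpy as np
o=ctrl.get_obs()
print({k:(np.round(v,3).tolist()) for k,v in o.items()}, ctrl.grip_point_offset)
for n in("scene","top"):
    d=ctrl.get_image(n); np.savez(f"{n}0.npz",**d)
    cv2.imwrite(f"pics/{n}0.png",d["color"][:,:,::-1])
    print(n,d["fx"],d["fy"],d["cx"],d["cy"],np.round(d["R"],3).tolist(),np.round(d["t"],3))
E
```

```text
{'t': 0.0, 'q': [-1.369, 0.053, 1.614, -0.0, 1.476, -0.119], 'dq': [-0.0, 0.001, -0.001, 0.001, 0.001, 0.0], 'effort': [0.002, -39.367, -37.018, 0.0, 0.007, -0.0], 'tool_pos': [0.197, -0.593, 0.23], 'tool_rot': [-3.099, -0.501, 0.0], 'contact_force': [-0.388, -0.45, -0.486], 'wrist_torque': [0.024, 0.021, 0.0], 'grip_force': 0.0, 'opening': 0.085} 0.0187
scene 452.92593182508205 452.92593182508205 315.78229948850566 201.98264711540557 [[0.163, 0.987, 0.016], [0.6, -0.086, -0.795], [-0.783, 0.139, -0.606]] [-0.096 -0.231  1.866]
top 365.27558981311154 365.27558981311154 316.4777941749957 199.87799502219355 [[0.005, -1.0, 0.014], [-0.996, -0.006, -0.087], [0.087, -0.013, -0.996]] [-0.005  0.565  1.345]
```

View pics/scene0.png

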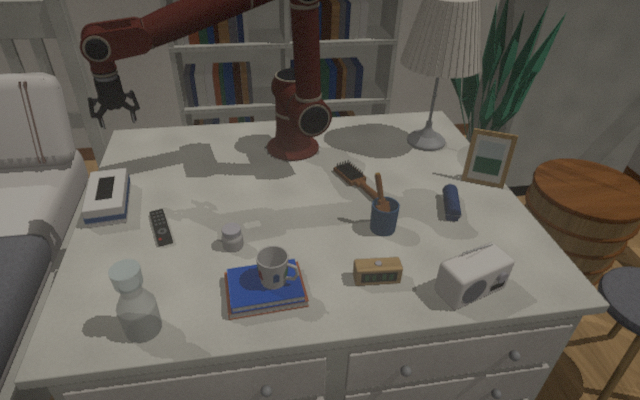

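View pics/top0.png

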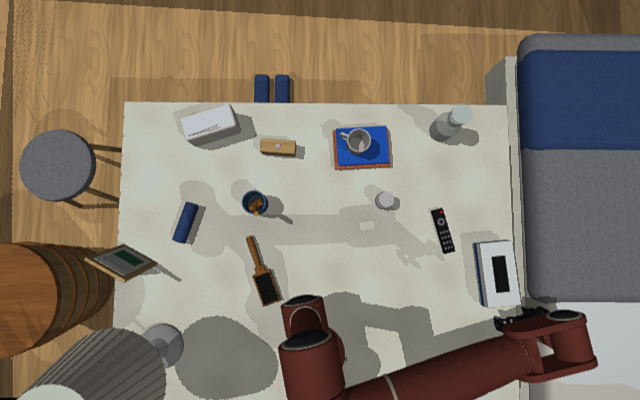

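Candidates for the brush: the one standing in the pot (scene 380,190; top 256,203) and one lying on the table (scene 355,178; top 262,270), which is about 67 px ≈ 0.24 m long, so the larger decoy. The brush I want is the one in the pot. Next is a close crop to check it, plus measurements.

```bash
cat > h.py <<'E'
import numpy as np,cv2
def load(n,i=0): return dict(np.load(f"{n}{i}.npz"))
def cloud(d):
    v,u=np.mgrid[:400,:640]; z=d["depth"]
    c=np.stack([(u-d["cx"])/d["fx"]*z,(v-d["cy"])/d["fy"]*z,z],-1)
    return (c-d["t"])@d["R"]
def ray(d,u,v):
    r=np.array([(u-d["cx"])/d["fx"],(v-d["cy"])/d["fy"],1])@d["R"]
    return -d["R"].T@d["t"],r/np.linalg.norm(r)
def onz(d,u,v,z):
    o,r=ray(d,u,v); return o+r*(z-o[2])/r[2]
def meet(d1,p1,d2,p2):
    a,r=ray(d1,*p1);b,s=ray(d2,*p2)
    k=np.linalg.lstsq(np.stack([r,-s],1),b-a,rcond=None)[0]
    return (a+k[0]*r+b+k[1]*s)/2, np.linalg.norm(a+k[0]*r-b-k[1]*s)
def proj(d,X):
    c=d["R"]@X+d["t"]; return [c[0]/c[2]*d["fx"]+d["cx"],c[1]/c[2]*d["fy"]+d["cy"]]
E
python3 - <<'E'
from h import *
s,t=load("scene"),load("top")
a=cv2.resize(s["color"][150:250,330:430],(400,400),interpolation=cv2.INTER_CUBIC)
b=cv2.resize(t["color"][170:230,225:285],(400,400),interpolation=cv2.INTER_CUBIC)
cv2.imwrite("pics/crop0.png",np.hstack([a,b])[:,:,::-1])
for n,d,(u0,u1,v0,v1) in(("scene",s,(360,410,165,240)),("top",t,(235,275,183,222))):
    P=cloud(d); hsv=cv2.cvtColor(d["color"],cv2.COLOR_RGB2HSV)
    box=np.zeros((400,640),bool);box[v0:v1,u0:u1]=1
    H,S,V=hsv[...,0].astype(int),hsv[...,1].astype(int),hsv[...,2]
    w=box&((H<20)|(H>170))&(S>90)&(P[...,2]>.02)
    bl=box&(H>95)&(H<125)&(S>60)&(P[...,2]>.01)
    for nm,m in(("wood",w),("blue",bl)):
        Q=P[m]; print(n,nm,m.sum(),np.round(np.percentile(Q,[1,50,99],axis=0),3).tolist())
    Q=P[bl&(abs(P[...,2]-.094)<.006)]
    print("rim",len(Q), np.round([Q.min(0),Q.max(0)],3).tolist())
    A=np.c_[2*Q[:,:2],np.ones(len(Q))]; k=np.linalg.lstsq(A,(Q[:,:2]**2).sum(1),rcond=None)[0]
    print("circ",k[:2],np.sqrt(k[2]+k[:2]@k[:2]))
    Q=P[w&(P[...,2]>.1)]; m=Q.mean(0); dr=np.linalg.svd(Q-m)[2][0]; dr*=np.sign(dr[2])
    pr=(Q-m)@dr; print("handle",len(Q),m,dr,"tip",m+dr*pr.max(),"low",m+dr*pr.min())
E
```

```text
scene wood 299 [[0.297, 0.196, 0.02], [0.53, 0.215, 0.087], [0.555, 0.241, 0.184]]
scene blue 31 [[0.514, 0.183, 0.086], [0.581, 0.237, 0.095], [0.595, 0.261, 0.101]]
rim 29 [[0.514, 0.182, 0.091], [0.596, 0.261, 0.099]]
circ [0.55389401 0.22332885] 0.040491335666887736
handle 110 [0.53756663 0.20356801 0.15102477] [ 0.7633664  -0.27955662  0.58233996] tip [ 1.60353211 -0.18680509  0.96420479] low [0.50559596 0.21527616 0.12663571]
top wood 154 [[0.5, 0.193, 0.033], [0.539, 0.208, 0.093], [0.569, 0.243, 0.189]]
top blue 256 [[0.512, 0.18, 0.011], [0.557, 0.237, 0.07], [0.589, 0.262, 0.104]]
rim 77 [[0.51, 0.181, 0.089], [0.589, 0.263, 0.1]]
circ [0.55099127 0.2217422 ] 0.039620991293164445
handle 67 [0.52091539 0.20551183 0.15235959] [-0.34305769 -0.16153227  0.92532089] tip [0.50709032 0.19900215 0.18964961] low [0.54029527 0.21463705 0.10008673]
```

View pics/crop0.png

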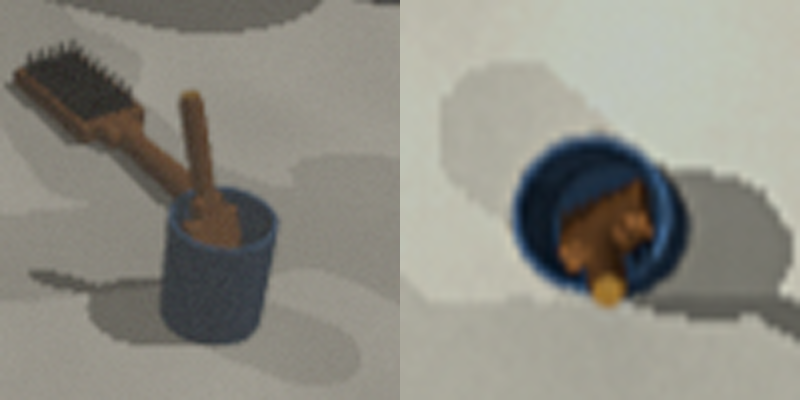

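The crop shows a thin-handled brush in the blue pot, with its butt at scene (377.5,174) and top (256,213.5). The larger brush lies behind it on the table, pins up. The handle leans towards the robot, nearly radially. Next I triangulate the tip and map the obstacles.

Run:
```python
from h import *
s,t=load("scene"),load("top")
tip,e=meet(s,(377.5,174),t,(256,213.3)); print("tip",tip,e)
for P0 in [(.5515,.222)]:
    h=tip[:2]-P0; print("az",np.degrees(np.arctan2(h[1],h[0]))-180, np.linalg.norm(h), "radial az",np.degrees(np.arctan2(P0[1],P0[0])))
P=cloud(t); xs=np.arange(.26,.86,.03); ys=np.arange(.36,-.27,-.03)
print("     "+" ".join(f"{y*100:4.0f}" for y in ys))
for x in xs[::-1]:
    r=[]
    for y in ys:
        m=(abs(P[...,0]-x)<.015)&(abs(P[...,1]-y)<.015)&(t["depth"]>0); r.append(P[...,2][m].max()*1000 if m.any() else -1)
    print(f"{x:.2f} "+" ".join(f"{v:4.0f}" if v>6 else "   ." for v in r))
# handle slices from both clouds
for n,d in(("scene",s),("top",t)):
    P=cloud(d);hsv=cv2.cvtColor(d["color"],cv2.COLOR_RGB2HSV).astype(int)
    m=(hsv[...,1]>90)&((hsv[...,0]<20)|(hsv[...,0]>170))&(np.hypot(P[...,0]-.53,P[...,1]-.21)<.06)
    for z in(.11,.13,.15,.17,.185):
        q=P[m&(abs(P[...,2]-z)<.01)]
        if len(q): print(n,z,len(q),np.round(np.median(q,0),3))
```

```text
tip [0.50580807 0.20124433 0.17748213] 0.00282129562192583
az -335.56995594377383 0.050185161660980644 radial az 21.92668508137429
       36   33   30   27   24   21   18   15   12    9    6    3   -0   -3   -6   -9  -12  -15  -18  -21  -24
0.83  129  116  115    8    .    6    8    6    7    6    .    .    .    .   48   51   53   50   50   52   53
0.80  132  111    .    8    .   60   65   62   55    .    6    6    8    6   50  124  136  135  138   54   53
0.77    .    6    7    .    .   65   65   66   66   66    8    8    .    7   25   52  137   59  138   51   54
0.74    .    6    8    .    8   63   67   69   63   65    6    .    7    .   29   51  139  137  137   53   53
0.71    .    .    .    7    .    .    .    9    .    .    8    8   10    7   25   50   51   52   52   52   51
0.68    7    .    7    .    .    7    7    8    7    7    7    6    .    6   26   27   30   28   27   27    7
0.65    .    7    .    9    7    .    6    .    .    7    .    7    7    .    9    7    7    .    .    .    .
0.62    6    .    6    9    7    8    .    .    8    6    .    .    7    8    6    6    .
[... 970 characters left out ...]
    7    .    6    9    8    8    .    .
0.32    7    8    7    .   18   30   25    .    7    .    .   11    7    .    8    7    .    8    6    .    7
0.29    7    .    .    .   25   41   43   24    6    8    8    7    .    6    7   11    8    6    7    7    8
0.26    6    .    6    .   27   43   42   39    .    8  691  705  711  703    .    6    .    7   10    .    8
scene 0.11 27 [0.539 0.212 0.107]
scene 0.13 21 [0.533 0.209 0.128]
scene 0.15 26 [0.526 0.207 0.151]
scene 0.17 21 [0.52  0.204 0.169]
scene 0.185 18 [0.515 0.201 0.182]
top 0.11 18 [0.538 0.211 0.106]
top 0.13 5 [0.533 0.212 0.126]
top 0.15 8 [0.527 0.207 0.148]
top 0.17 13 [0.517 0.201 0.17 ]
top 0.185 27 [0.509 0.199 0.183]
```

```bash
cat >> h.py <<'E'
from scipy.spatial.transform import Rotation as Ro
from scipy.linalg import logm,expm
G0=.0187
def tool(az,p):
    az,p=np.radians([az,p]); o=np.array([np.cos(az),np.sin(az),0]); Z=np.array([0,0,1.])
    z=o*np.sin(p)+Z*np.cos(p); x=-o*np.cos(p)+Z*np.sin(p); return np.stack([x,np.cross(z,x),z],1)
def T(R,tcp): M=np.eye(4);M[:3,:3]=R;M[:3,3]=tcp;return M
def grip(G,az,p,back=0): R=tool(az,p); return T(R,np.array(G)+(G0-back)*R[:,2])
def now():
    from station import ctrl
    o=ctrl.get_obs(); print("t",round(o["t"],2),"q",np.round(o["q"],2),"F",np.round(o["contact_force"],1),"open",round(o["opening"],4),"gf",round(o["grip_force"],1))
    return T(Ro.from_rotvec(o["tool_rot"]).as_matrix(),o["tool_pos"])
def rows(A,B,n=None,vmax=.036):
    D=np.linalg.inv(A)@B; r=np.degrees(np.linalg.norm(Ro.from_matrix(D[:3,:3]).as_rotvec()))
    n=n or max(1,int(np.ceil(max(np.linalg.norm(D[:3,3])/vmax,r/7))))
    E=expm(np.real(logm(D))/n)
    print("n",n,"tr",np.round(E[:3,3]/.04,3).tolist(),"ang",np.round(np.degrees(Ro.from_matrix(E[:3,:3]).as_rotvec())/8,3).tolist(),"| goal tcp",np.round(B[:3,3],3))
E
python3 - <<'E'
from h import *
A=now(); print(A[:3,:3].round(2).tolist())
W=T(A[:3,:3],[.50,-.02,.36]); rows(A,W)
G=[.5235,.206,.148]
P=grip(G,24.7,230,.16); rows(W,P)
rows(P,grip(G,24.7,230,.0))
E
```

```text
t 0.1 q [-1.37  0.05  1.61 -0.    1.48 -0.12] F [ 0.1 -0.3  0.1] open 0.085 gf 0.0
[[0.95, 0.32, -0.0], [0.32, -0.95, 0.0], [0.0, -0.0, -1.0]]
n 19 tr [0.616, -0.59, -0.17] ang [-0.0, -0.0, -0.0] | goal tcp [ 0.5  -0.02  0.36]
n 9 tr [0.692, -0.586, 0.088] ang [-0.04, -0.694, -0.081] | goal tcp [0.622 0.251 0.239]
n 5 tr [-0.0, 0.0, 0.8] ang [0.0, -0.0, -0.0] | goal tcp [0.51  0.2   0.136]
```

Call:
drive_tool --steps '[{"translation": [0.6,-0.58,-0.4],"angular": [0,0,0],"gripper": 1},{"translation": [0.6,-0.58,-0.4],"angular": [0,0,0],"gripper": 1},{"translation": [0.6,-0.58,-0.4],"angular": [0,0,0],"gripper": 1},{"translation": [0.6,-0.58,-0.4],"angular": [0,0,0],"gripper": 1},{"translation": [0.6,-0.58,-0.4],"angular": [0,0,0],"gripper": 1},{"translation": [0.6,-0.58,-0.4],"angular": [0,0,0],"gripper": 1},{"translation": [0.6,-0.58,-0.4],"angular": [0,0,0],"gripper": 1},{"translation": [0.6,-0.58,-0.4],"angular": [0,0,0],"gripper": 1}]'

```text
t: 1.1
tool_pos: [0.321, -0.3552, 0.3593]
tool_rot: [-3.101, -0.501, 0.0]
contact_force: [0.7, 0.8, 0.6]
opening: 0.0853
grip_force: 0.0
```

Call:
drive_tool --steps '[{"translation": [0.6,-0.58,0],"angular": [0,0,0],"gripper": 1},{"translation": [0.6,-0.58,0],"angular": [0,0,0],"gripper": 1},{"translation": [0.6,-0.58,0],"angular": [0,0,0],"gripper": 1},{"translation": [0.6,-0.58,0],"angular": [0,0,0],"gripper": 1},{"translation": [0.6,-0.58,0],"angular": [0,0,0],"gripper": 1},{"translation": [0.6,-0.58,0],"angular": [0,0,0],"gripper": 1},{"translation": [0.6,-0.58,0],"angular": [0,0,0],"gripper": 1},{"translation": [0.6,-0.58,0],"angular": [0,0,0],"gripper": 1}]'

```text
t: 2.1
tool_pos: [0.4446, -0.1186, 0.3588]
tool_rot: [-3.101, -0.502, 0.001]
contact_force: [0.1, -0.6, 0.7]
opening: 0.0853
grip_force: 0.0
```

Call:
drive_tool --steps '[{"translation": [0.6,-0.58,0],"angular": [0,0,0],"gripper": 1},{"translation": [0.6,-0.58,0],"angular": [0,0,0],"gripper": 1},{"translation": [0.6,-0.58,0],"angular": [0,0,0],"gripper": 1}]'

```text
t: 2.48
tool_pos: [0.491, -0.0299, 0.3587]
tool_rot: [-3.101, -0.502, 0.001]
contact_force: [0.7, 0.1, -0.5]
opening: 0.0854
grip_force: 0.0
```

Run:
```python
from h import *
A=now(); print(A.round(3).tolist())
rows(A,grip([.5235,.206,.148],24.7,230,.16))
```

```text
t 2.48 q [-0.21 -0.31  1.74 -0.    1.72  1.04] F [ 0.7  0.1 -0.5] open 0.0854 gf 0.0
[[0.949, 0.315, -0.001, 0.491], [0.315, -0.949, 0.0, -0.03], [-0.001, -0.0, -1.0, 0.359], [0.0, 0.0, 0.0, 1.0]]
n 10 tr [0.65, -0.542, 0.061] ang [-0.035, -0.624, -0.074] | goal tcp [0.622 0.251 0.239]
```

Call:
drive_tool --steps '[{"translation": [0.65,-0.542,0.061],"angular": [-0.035,-0.624,-0.074],"gripper": 1},{"translation": [0.65,-0.542,0.061],"angular": [-0.035,-0.624,-0.074],"gripper": 1},{"translation": [0.65,-0.542,0.061],"angular": [-0.035,-0.624,-0.074],"gripper": 1},{"translation": [0.65,-0.542,0.061],"angular": [-0.035,-0.624,-0.074],"gripper": 1},{"translation": [0.65,-0.542,0.061],"angular": [-0.035,-0.624,-0.074],"gripper": 1},{"translation": [0.65,-0.542,0.061],"angular": [-0.035,-0.624,-0.074],"gripper": 1},{"translation": [0.65,-0.542,0.061],"angular": [-0.035,-0.624,-0.074],"gripper": 1},{"translation": [0.65,-0.542,0.061],"angular": [-0.035,-0.624,-0.074],"gripper": 1}]'

```text
t: 3.48
tool_pos: [0.6072, 0.1974, 0.2773]
tool_rot: [2.761, 0.57, -1.007]
contact_force: [1.8, 0.0, -0.2]
opening: 0.0851
grip_force: 0.0
```

Call:
drive_tool --steps '[{"translation": [0.65,-0.542,0.061],"angular": [-0.035,-0.624,-0.074],"gripper": 1},{"translation": [0.65,-0.542,0.061],"angular": [-0.035,-0.624,-0.074],"gripper": 1},{"translation": [0,0,0],"angular": [0,0,0],"gripper": 1}]'

```text
t: 3.85
tool_pos: [0.6203, 0.2514, 0.2316]
tool_rot: [2.623, 0.579, -1.24]
contact_force: [-0.2, 0.0, -0.6]
opening: 0.0858
grip_force: 0.0
```

Run:
```python
from h import *
A=now(); print(A.round(3).tolist())
rows(A,grip([.5235,.206,.148],24.7,230,.0))
```

```text
t 3.85 q [ 0.31  0.72  0.93 -0.13  2.36  1.4 ] F [-0.2  0.  -0.6] open 0.0858 gf 0.0
[[0.576, 0.421, -0.701, 0.62], [0.268, -0.907, -0.324, 0.251], [-0.773, -0.001, -0.635, 0.232], [0.0, 0.0, 0.0, 1.0]]
n 5 tr [-0.019, 0.003, 0.772] ang [0.002, 0.015, 0.004] | goal tcp [0.51  0.2   0.136]
```

Call:
drive_tool --steps '[{"translation": [-0.02,0,0.77],"angular": [0,0.015,0],"gripper": 1},{"translation": [-0.02,0,0.77],"angular": [0,0.015,0],"gripper": 1},{"translation": [-0.02,0,0.77],"angular": [0,0.015,0],"gripper": 1},{"translation": [-0.02,0,0.77],"angular": [0,0.015,0],"gripper": 1},{"translation": [-0.02,0,0.77],"angular": [0,0.015,0],"gripper": 1},{"translation": [0,0,0],"angular": [0,0,0],"gripper": 1}]'

```text
t: 4.6
tool_pos: [0.5108, 0.1985, 0.1429]
tool_rot: [2.639, 0.577, -1.216]
contact_force: [-0.2, 0.6, -0.1]
opening: 0.0855
grip_force: 0.0
```

Run:
```python
from h import *
from station import ctrl
A=now(); rows(A,grip([.5235,.206,.148],24.7,230,.0))
im=[]
for n in("scene","top"):
    d=ctrl.get_image(n); np.savez(f"{n}1.npz",**d); im.append(d)
a=cv2.resize(im[0]["color"][120:250,310:440],(400,400),interpolation=cv2.INTER_CUBIC)
b=cv2.resize(im[1]["color"][150:250,215:315],(400,400),interpolation=cv2.INTER_CUBIC)
cv2.imwrite("pics/crop1.png",np.hstack([a,b])[:,:,::-1])
```

```text
t 4.6 q [ 0.29  0.51  1.38 -0.12  2.1   1.42] F [-0.2  0.6 -0.1] open 0.0855 gf 0.0
n 1 tr [0.137, -0.038, 0.106] ang [-0.001, -0.066, -0.005] | goal tcp [0.51  0.2   0.136]
```

View pics/crop1.png

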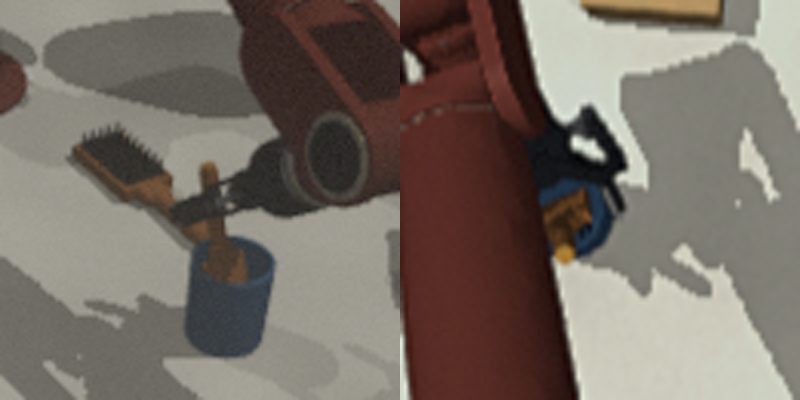

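The crop shows the open fingers on both sides of the handle, at left-crop (185,207) and (235,195), with the handle at (210,190). The pot hasn't moved. I'll nudge the tool and close.

Call:
drive_tool --steps '[{"translation": [0.14,-0.04,0.1],"angular": [0,-0.066,0],"gripper": 1},{"translation": [0,0,0],"angular": [0,0,0],"gripper": 0},{"translation": [0,0,0],"angular": [0,0,0],"gripper": 0},{"translation": [0,0,0],"angular": [0,0,0],"gripper": 0},{"translation": [0,0,0],"angular": [0,0,0],"gripper": 0},{"translation": [0,0,0],"angular": [0,0,0],"gripper": 0},{"translation": [0,0,0],"angular": [0,0,0],"gripper": 0}]' --force 50

```text
t: 5.58
tool_pos: [0.5125, 0.2015, 0.1359]
tool_rot: [2.633, 0.577, -1.224]
contact_force: [1.9, 1.1, 0.1]
opening: 0.0177
grip_force: 48.6
```

Run:
```python
from h import *
A=now(); print(A.round(3).tolist())
ax=np.array([-np.sin(np.radians(20.1))*np.cos(np.radians(24.7)),-np.sin(np.radians(20.1))*np.sin(np.radians(24.7)),np.cos(np.radians(20.1))])
print("brush axis(handle) in tool",A[:3,:3].T@ax)
B=A.copy();B[:3,3]+=.13*ax; rows(A,B)
C=B.copy();C[2,3]+=.03;rows(B,C)
```

```text
t 5.58 q [ 0.29  0.53  1.37 -0.12  2.1   1.42] F [1.9 1.1 0.1] open 0.0177 gf 48.6
[[0.586, 0.418, -0.694, 0.513], [0.269, -0.908, -0.32, 0.202], [-0.764, 0.001, -0.645, 0.136], [0.0, 0.0, 0.0, 1.0]]
brush axis(handle) in tool [-9.39431526e-01  4.08248670e-04 -3.42736401e-01]
n 4 tr [-0.763, 0.0, -0.278] ang [-0.0, 0.0, -0.0] | goal tcp [0.472 0.183 0.258]
n 1 tr [-0.573, 0.0, -0.484] ang [-0.0, 0.0, -0.0] | goal tcp [0.472 0.183 0.288]
```

Call:
drive_tool --steps '[{"translation": [-0.35,0,-0.206],"angular": [0,0,0],"gripper": 0},{"translation": [-0.35,0,-0.206],"angular": [0,0,0],"gripper": 0},{"translation": [-0.35,0,-0.206],"angular": [0,0,0],"gripper": 0}]'

```text
t: 5.95
tool_pos: [0.5048, 0.1978, 0.1862]
tool_rot: [2.632, 0.576, -1.224]
contact_force: [-0.2, -0.2, -1.3]
opening: 0.0177
grip_force: 48.5
```

Call:
drive_tool --steps '[{"translation": [-0.35,0,-0.206],"angular": [0,0,0],"gripper": 0},{"translation": [-0.35,0,-0.206],"angular": [0,0,0],"gripper": 0},{"translation": [-0.35,0,-0.206],"angular": [0,0,0],"gripper": 0},{"translation": [-0.35,0,-0.206],"angular": [0,0,0],"gripper": 0}]'

```text
t: 6.45
tool_pos: [0.4948, 0.1934, 0.2492]
tool_rot: [2.632, 0.576, -1.225]
contact_force: [-0.6, -0.4, -0.5]
opening: 0.0174
grip_force: 48.5
```

Call:
drive_tool --steps '[{"translation": [-0.35,0,-0.206],"angular": [0,0,0],"gripper": 0},{"translation": [-0.35,0,-0.206],"angular": [0,0,0],"gripper": 0},{"translation": [-0.35,0,-0.206],"angular": [0,0,0],"gripper": 0},{"translation": [-0.35,0,-0.206],"angular": [0,0,0],"gripper": 0},{"translation": [0,0,0],"angular": [0,0,0],"gripper": 0}]'

```text
t: 7.08
tool_pos: [0.4856, 0.1892, 0.314]
tool_rot: [2.635, 0.577, -1.22]
contact_force: [-0.0, -0.4, -0.3]
opening: 0.0177
grip_force: 48.5
```

Run:
```python
from h import *
from station import ctrl
A=now(); print(A.round(3).tolist())
im=[]
for n in("scene","top"):
    d=ctrl.get_image(n); np.savez(f"{n}2.npz",**d); im.append(d)
a=cv2.resize(im[0]["color"][90:250,300:460],(400,400),interpolation=cv2.INTER_CUBIC)
b=cv2.resize(im[1]["color"][150:270,205:325],(400,400),interpolation=cv2.INTER_CUBIC)
cv2.imwrite("pics/crop2.png",np.hstack([a,b])[:,:,::-1])
```

```text
t 7.08 q [ 0.29  0.31  1.35 -0.15  2.34  1.37] F [-0.  -0.4 -0.3] open 0.0177 gf 48.5
[[0.588, 0.418, -0.693, 0.486], [0.27, -0.908, -0.32, 0.189], [-0.763, 0.001, -0.647, 0.314], [0.0, 0.0, 0.0, 1.0]]
```

View pics/crop2.png

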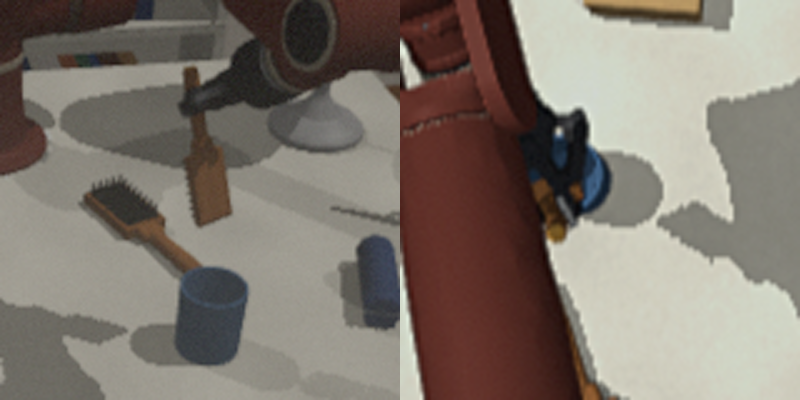

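The crop shows the brush clear of the pot with its pins towards the robot and −y (crop-left edge). The butt is at scene (376,118), the crown at (385,179), and the pot stands untouched. Next I measure the brush in the tool frame and plan the lay-down.

Run:
```python
from h import *
A=now(); d=load("scene",2); P=cloud(d); hsv=cv2.cvtColor(d["color"],cv2.COLOR_RGB2HSV).astype(int)
m=(hsv[...,1]>90)&((hsv[...,0]<20)|(hsv[...,0]>170)); 
for z in np.arange(.16,.36,.02):
    q=P[m&(abs(P[...,2]-z)<.01)&(np.hypot(P[...,0]-.5,P[...,1]-.19)<.09)]
    if len(q): print(round(z,2),len(q),np.round(q.mean(0),3),"w",np.round(np.ptp(q,0),3))
v=np.argwhere(m&(P[...,2]>.12)&(np.hypot(P[...,0]-.5,P[...,1]-.19)<.09)); print("rows",v.min(0),v.max(0))
q=P[m&(P[...,2]>.165)&(P[...,2]<.24)&(np.hypot(P[...,0]-.5,P[...,1]-.19)<.09)]
c=np.median(q,0); q=q[np.linalg.norm(q-c,axis=1)<.05]; c=q.mean(0); V=np.linalg.svd(q-c)[2]; print("plate normal",V[2],"axis",V[0], "tool axis",A[:3,:3].T@V[0],"normal in tool",A[:3,:3].T@V[2])
```

```text
t 7.17 q [ 0.29  0.31  1.35 -0.15  2.34  1.37] F [ 0.   0.2 -1. ] open 0.0177 gf 48.5
0.18 2 [0.538 0.227 0.189] w [0.007 0.018 0.001]
0.2 85 [0.542 0.214 0.201] w [0.03  0.043 0.019]
0.22 91 [0.535 0.211 0.22 ] w [0.027 0.044 0.02 ]
0.24 96 [0.528 0.206 0.24 ] w [0.029 0.046 0.019]
0.26 89 [0.521 0.204 0.26 ] w [0.029 0.048 0.019]
0.28 46 [0.515 0.198 0.279] w [0.028 0.03  0.019]
0.3 27 [0.508 0.195 0.3  ] w [0.012 0.013 0.019]
0.32 2 [0.505 0.195 0.311] w [0.003 0.004 0.001]
0.34 13 [0.492 0.186 0.346] w [0.009 0.016 0.007]
rows [ 23 363] [179 419]
plate normal [0.84686649 0.38462355 0.36726268] axis [-0.26052273 -0.3020051   0.91701735] tool axis [-0.93510082  0.16589079 -0.31315605] normal in tool [ 0.31836031  0.00506816 -0.94795624]
```

Run:
```python
from h import *
A=now()
W=grip([.42,.04,.26],0,162); rows(A,W)
D=np.linalg.inv(A)@W; L=np.real(logm(D))
for k in (0,.25,.5,.75,1):
    M=A@expm(L*k); g=M[:3,3]-G0*M[:3,2]; ax=M[:3,:3]@[-.94,0,-.342]; print(k,"G",g.round(3),"crown",(g-.149*ax).round(3),"butt",(g+.039*ax).round(3))
X=grip([.42,.04,.04],0,162); rows(W,X)
```

```text
t 7.17 q [ 0.29  0.31  1.35 -0.15  2.34  1.37] F [ 0.   0.2 -1. ] open 0.0177 gf 48.5
n 11 tr [-0.153, 0.285, 0.245] ang [0.082, 0.759, 0.286] | goal tcp [0.426 0.04  0.242]
0 G [0.498 0.195 0.324] crown [0.545 0.216 0.184] butt [0.486 0.189 0.361]
0.25 G [0.478 0.152 0.321] crown [0.565 0.175 0.202] butt [0.456 0.146 0.352]
0.5 G [0.457 0.112 0.309] crown [0.576 0.132 0.222] butt [0.426 0.106 0.332]
0.75 G [0.437 0.074 0.288] crown [0.577 0.086 0.24 ] butt [0.4   0.071 0.301]
1 G [0.42 0.04 0.26] crown [0.569 0.04  0.255] butt [0.381 0.04  0.261]
n 7 tr [-0.243, 0.0, 0.747] ang [0.0, -0.0, 0.0] | goal tcp [0.426 0.04  0.022]
```

Call:
drive_tool --steps '[{"translation": [-0.153,0.285,0.245],"angular": [0.082,0.759,0.286],"gripper": 0},{"translation": [-0.153,0.285,0.245],"angular": [0.082,0.759,0.286],"gripper": 0},{"translation": [-0.153,0.285,0.245],"angular": [0.082,0.759,0.286],"gripper": 0},{"translation": [-0.153,0.285,0.245],"angular": [0.082,0.759,0.286],"gripper": 0},{"translation": [-0.153,0.285,0.245],"angular": [0.082,0.759,0.286],"gripper": 0},{"translation": [-0.153,0.285,0.245],"angular": [0.082,0.759,0.286],"gripper": 0}]'

```text
t: 7.92
tool_pos: [0.4488, 0.102, 0.2869]
tool_rot: [3.024, 0.283, -0.328]
contact_force: [-0.7, -1.0, -0.1]
opening: 0.0176
grip_force: 48.6
```

Call:
drive_tool --steps '[{"translation": [-0.153,0.285,0.245],"angular": [0.082,0.759,0.286],"gripper": 0},{"translation": [-0.153,0.285,0.245],"angular": [0.082,0.759,0.286],"gripper": 0},{"translation": [-0.153,0.285,0.245],"angular": [0.082,0.759,0.286],"gripper": 0},{"translation": [-0.153,0.285,0.245],"angular": [0.082,0.759,0.286],"gripper": 0},{"translation": [-0.153,0.285,0.245],"angular": [0.082,0.759,0.286],"gripper": 0},{"translation": [0,0,0],"angular": [0,0,0],"gripper": 0}]'

```text
t: 8.68
tool_pos: [0.4235, 0.0394, 0.2392]
tool_rot: [3.104, -0.002, 0.484]
contact_force: [0.9, -0.0, -0.7]
opening: 0.0175
grip_force: 49.2
```

Run:
```python
from h import *
A=now(); print(A.round(3).tolist())
rows(A,grip([.42,.04,.05],0,162))
```

```text
t 8.68 q [-0.1  -0.72  2.22  0.03  1.33  1.47] F [ 0.9 -0.  -0.7] open 0.0175 gf 49.2
[[0.953, -0.001, 0.305, 0.423], [-0.001, -1.0, -0.0, 0.039], [0.305, -0.0, -0.953, 0.239], [0.0, 0.0, 0.0, 1.0]]
n 6 tr [-0.255, -0.002, 0.824] ang [0.0, 0.006, -0.001] | goal tcp [0.426 0.04  0.032]
```

Run:
```python
from h import *
A=now(); rows(A,grip([.45,.04,.06],0,162))
```

```text
t 8.68 q [-0.1  -0.72  2.22  0.03  1.33  1.47] F [ 0.9 -0.  -0.7] open 0.0175 gf 49.2
n 6 tr [-0.123, -0.002, 0.822] ang [0.0, 0.006, -0.001] | goal tcp [0.456 0.04  0.042]
```

Call:
drive_tool --steps '[{"translation": [-0.12,0,0.82],"angular": [0,0,0],"gripper": 0},{"translation": [-0.12,0,0.82],"angular": [0,0,0],"gripper": 0},{"translation": [-0.12,0,0.82],"angular": [0,0,0],"gripper": 0},{"translation": [-0.12,0,0.82],"angular": [0,0,0],"gripper": 0},{"translation": [-0.12,0,0.82],"angular": [0,0,0],"gripper": 0},{"translation": [-0.12,0,0.82],"angular": [0,0,0],"gripper": 0},{"translation": [0,0,0],"angular": [0,0,0],"gripper": 0}]'

```text
t: 9.55
tool_pos: [0.4573, 0.0406, 0.0432]
tool_rot: [-3.104, -0.002, -0.478]
contact_force: [0.1, -0.1, -0.7]
opening: 0.0174
grip_force: 49.2
```

Run:
```python
from h import *
from station import ctrl
A=now(); print(A.round(3).tolist())
rows(A,grip([.45,.04,.03],0,162))
d=ctrl.get_image("scene"); np.savez("scene3.npz",**d); P=cloud(d)
a=cv2.resize(d["color"][130:250,270:420],(750,600),interpolation=cv2.INTER_CUBIC)
cv2.imwrite("pics/crop3.png",a[:,:,::-1])
hsv=cv2.cvtColor(d["color"],cv2.COLOR_RGB2HSV).astype(int)
m=(hsv[...,1]>90)&((hsv[...,0]<20)|(hsv[...,0]>170))&(abs(P[...,1]-.04)<.05)&(P[...,2]>.02)&(P[...,2]<.15)
for x in np.arange(.4,.63,.02):
    q=P[m&(abs(P[...,0]-x)<.01)]
    if len(q): print(round(x,2),len(q),"y",q[:,1].min().round(3),q[:,1].max().round(3),"z",np.percentile(q[:,2],[5,50,95]).round(3))
```

```text
t 9.55 q [-0.09 -0.38  2.35  0.04  0.87  1.46] F [ 0.1 -0.1 -0.7] open 0.0174 gf 49.2
[[0.954, 0.002, 0.301, 0.457], [0.001, -1.0, 0.001, 0.041], [0.301, -0.0, -0.954, 0.043], [0.0, 0.0, 0.0, 1.0]]
n 1 tr [-0.268, 0.014, 0.727] ang [-0.007, 0.063, 0.01] | goal tcp [0.456 0.04  0.012]
0.42 2 y 0.039 0.04 z [0.062 0.062 0.062]
0.44 7 y 0.037 0.044 z [0.059 0.061 0.063]
0.46 14 y 0.033 0.048 z [0.056 0.06  0.062]
0.48 15 y 0.034 0.046 z [0.057 0.06  0.063]
0.5 25 y 0.029 0.048 z [0.054 0.058 0.062]
0.52 49 y 0.016 0.064 z [0.055 0.057 0.061]
0.54 63 y 0.018 0.065 z [0.054 0.057 0.06 ]
0.56 70 y 0.017 0.063 z [0.053 0.056 0.059]
0.58 72 y 0.017 0.065 z [0.052 0.055 0.059]
0.6 58 y 0.017 0.065 z [0.046 0.053 0.057]
```

View pics/crop3.png

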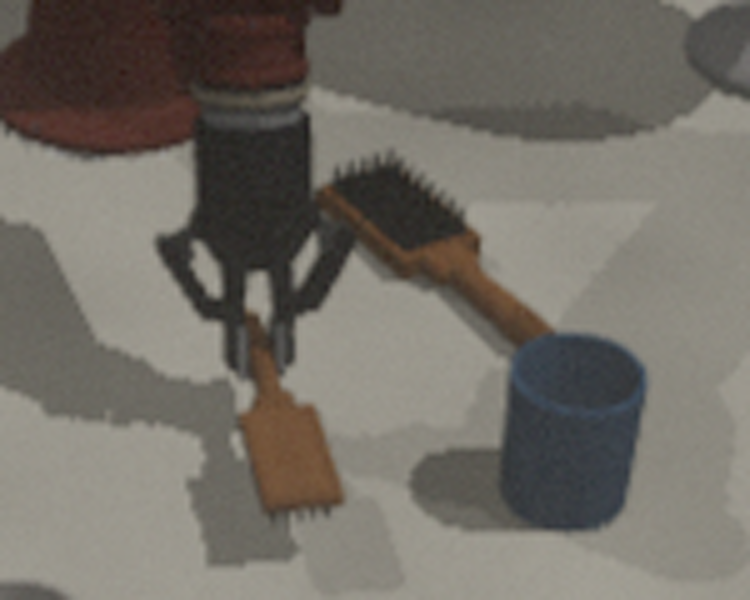

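The crop shows the brush held pins down with its back up, crown at crop (305,505) and pot undisturbed. Depth puts the pins about 25 mm above the table. I lower in small steps until they touch.

Call:
drive_tool --steps '[{"translation": [-0.075,0,0.24],"angular": [0,0,0],"gripper": 0},{"translation": [-0.075,0,0.24],"angular": [0,0,0],"gripper": 0},{"translation": [0,0,0],"angular": [0,0,0],"gripper": 0}]'

```text
t: 9.98
tool_pos: [0.4588, 0.0399, 0.0255]
tool_rot: [3.103, 0.001, 0.489]
contact_force: [-0.3, 0.7, -0.8]
opening: 0.0174
grip_force: 49.2
```

Call:
drive_tool --steps '[{"translation": [-0.022,0,0.07],"angular": [0,0,0],"gripper": 0},{"translation": [0,0,0],"angular": [0,0,0],"gripper": 0}]'

```text
t: 10.22
tool_pos: [0.4595, 0.0399, 0.0234]
tool_rot: [3.103, 0.001, 0.492]
contact_force: [0.4, 0.2, -0.9]
opening: 0.0175
grip_force: 49.2
```

Call:
drive_tool --steps '[{"translation": [-0.022,0,0.07],"angular": [0,0,0],"gripper": 0},{"translation": [0,0,0],"angular": [0,0,0],"gripper": 0}]'

```text
t: 10.48
tool_pos: [0.4593, 0.0399, 0.0201]
tool_rot: [3.103, 0.001, 0.491]
contact_force: [0.5, -0.5, -0.3]
opening: 0.0177
grip_force: 49.2
```

Call:
drive_tool --steps '[{"translation": [-0.022,0,0.07],"angular": [0,0,0],"gripper": 0},{"translation": [0,0,0],"angular": [0,0,0],"gripper": 0}]'

```text
t: 10.72
tool_pos: [0.4593, 0.0399, 0.0171]
tool_rot: [3.103, 0.001, 0.491]
contact_force: [-0.5, -0.2, -1.4]
opening: 0.0175
grip_force: 49.2
```

Call:
drive_tool --steps '[{"translation": [-0.015,0,0.048],"angular": [0,0,0],"gripper": 0},{"translation": [0,0,0],"angular": [0,0,0],"gripper": 0}]'

```text
t: 10.98
tool_pos: [0.4594, 0.0399, 0.0152]
tool_rot: [3.103, 0.001, 0.491]
contact_force: [0.9, -0.3, -0.7]
opening: 0.0172
grip_force: 49.2
```

Call:
drive_tool --steps '[{"translation": [-0.015,0,0.048],"angular": [0,0,0],"gripper": 0},{"translation": [0,0,0],"angular": [0,0,0],"gripper": 0}]'

```text
t: 11.22
tool_pos: [0.4594, 0.0399, 0.0132]
tool_rot: [3.103, 0.001, 0.491]
contact_force: [0.4, 0.3, -0.5]
opening: 0.0176
grip_force: 49.2
```

```bash
cat > prof.py <<'E'
from h import *
from station import ctrl
import sys
A=now(); print("tcp",A[:3,3].round(4))
d=ctrl.get_image("scene"); np.savez(f"scene{sys.argv[1]}.npz",**d); P=cloud(d)
hsv=cv2.cvtColor(d["color"],cv2.COLOR_RGB2HSV).astype(int)
box=(P[...,0]>.35)&(P[...,0]<.68)&(abs(P[...,1]-.04)<.06)
m=(hsv[...,1]>90)&((hsv[...,0]<20)|(hsv[...,0]>170))&box&(P[...,2]>.005)
tb=P[(P[...,0]>.45)&(P[...,0]<.6)&(P[...,1]<-.03)&(P[...,1]>-.1)&(abs(P[...,2])<.03)][:,2]; print("table",np.median(tb).round(4))
for x in np.arange(.38,.66,.02):
    q=P[m&(abs(P[...,0]-x)<.01)]
    if len(q): print(round(x,2),len(q),"y",q[:,1].min().round(3),q[:,1].max().round(3),"z",np.percentile(q[:,2],[5,50,95]).round(3))
E
python3 prof.py 4
```

```text
t 11.22 q [-0.09 -0.31  2.36  0.04  0.78  1.45] F [ 0.4  0.3 -0.5] open 0.0176 gf 49.2
tcp [0.4594 0.0399 0.0132]
table -0.001
0.38 173 y -0.018 0.092 z [0.307 0.316 0.327]
0.4 436 y -0.02 0.092 z [0.245 0.299 0.315]
0.42 388 y -0.018 0.09 z [0.217 0.266 0.3  ]
0.44 18 y 0.032 0.054 z [0.03  0.22  0.228]
0.46 10 y 0.034 0.046 z [0.027 0.03  0.032]
0.48 18 y 0.032 0.045 z [0.026 0.03  0.034]
0.5 24 y 0.03 0.052 z [0.024 0.028 0.031]
0.52 44 y 0.017 0.064 z [0.025 0.027 0.03 ]
0.54 66 y 0.015 0.063 z [0.024 0.028 0.03 ]
0.56 64 y 0.016 0.064 z [0.025 0.027 0.03 ]
0.58 65 y 0.017 0.063 z [0.023 0.026 0.03 ]
0.6 66 y 0.017 0.064 z [0.018 0.025 0.029]
```

Call:
drive_tool --steps '[{"translation": [-0.011,0,0.036],"angular": [0,0,0],"gripper": 0},{"translation": [0,0,0],"angular": [0,0,0],"gripper": 0}]'

```text
t: 11.52
tool_pos: [0.4597, 0.0399, 0.0119]
tool_rot: [3.103, 0.001, 0.492]
contact_force: [-0.7, 0.1, 0.0]
opening: 0.0173
grip_force: 49.2
```

Call:
drive_tool --steps '[{"translation": [0,0,0],"angular": [0,0,0],"gripper": 0.25},{"translation": [0,0,0],"angular": [0,0,0],"gripper": 0.5},{"translation": [0,0,0],"angular": [0,0,0],"gripper": 0.8},{"translation": [0,0,0],"angular": [0,0,0],"gripper": 0.8}]'

```text
t: 12.02
tool_pos: [0.4597, 0.0399, 0.012]
tool_rot: [3.103, 0.001, 0.492]
contact_force: [0.1, -0.2, 0.8]
opening: 0.0684
grip_force: 0.0
```

Call:
drive_tool --steps '[{"translation": [0,0,-0.5],"angular": [0,0,0],"gripper": 0.8},{"translation": [0,0,-0.9],"angular": [0,0,0],"gripper": 1},{"translation": [0,0,-0.9],"angular": [0,0,0],"gripper": 1},{"translation": [0,0,-0.9],"angular": [0,0,0],"gripper": 1},{"translation": [0,0,-0.9],"angular": [0,0,0],"gripper": 1},{"translation": [0,0,-0.9],"angular": [0,0,0],"gripper": 1}]'

```text
t: 12.78
tool_pos: [0.3973, 0.0399, 0.2032]
tool_rot: [3.103, 0.001, 0.492]
contact_force: [0.3, 0.6, 0.5]
opening: 0.0855
grip_force: 0.0
```

```bash
python3 prof.py 5
python3 - <<'E'
from h import *
from station import ctrl
d=ctrl.get_image("top"); np.savez("top5.npz",**d); s=load("scene",5)
P=cloud(s);h=cv2.cvtColor(s["color"],cv2.COLOR_RGB2HSV).astype(int)
m=(h[...,1]>90)&((h[...,0]<20)|(h[...,0]>170))&(P[...,2]<.045)&(P[...,2]>.012)&(abs(P[...,1]-.04)<.06)&(P[...,0]>.35)&(P[...,0]<.65)
q=P[m][:,:2];c=q.mean(0);V=np.linalg.svd(q-c)[2][0];V*=np.sign(V[0]);pr=(q-c)@V
print("ends",c+V*pr.max(),c+V*pr.min(),"len",np.ptp(pr),"az",np.degrees(np.arctan2(V[1],V[0])))
P=cloud(d); m=(P[...,2]>.085)&(P[...,2]<.11)&(np.hypot(P[...,0]-.55,P[...,1]-.22)<.07)
q=P[m]; A=np.c_[2*q[:,:2],np.ones(len(q))]; k=np.linalg.lstsq(A,(q[:,:2]**2).sum(1),rcond=None)[0]
print("pot",k[:2],np.sqrt(k[2]+k[:2]@k[:2]),len(q), "mid",(q.min(0)+q.max(0))/2)
a=cv2.resize(s["color"][130:250,270:420],(500,400),interpolation=cv2.INTER_CUBIC)
cv2.imwrite("pics/crop5.png",a[:,:,::-1])
E
```

```text
t 12.78 q [-0.11 -0.81  2.33  0.04  1.31  1.46] F [0.3 0.6 0.5] open 0.0855 gf 0.0
tcp [0.3973 0.0399 0.2032]
table -0.0011
0.38 8 y 0.03 0.047 z [0.406 0.408 0.414]
0.42 5 y 0.035 0.042 z [0.027 0.028 0.029]
0.44 15 y 0.032 0.044 z [0.026 0.027 0.032]
0.46 16 y 0.032 0.045 z [0.024 0.027 0.03 ]
0.48 15 y 0.034 0.045 z [0.025 0.028 0.03 ]
0.5 17 y 0.03 0.05 z [0.022 0.026 0.03 ]
0.52 49 y 0.018 0.063 z [0.022 0.026 0.029]
0.54 56 y 0.016 0.062 z [0.023 0.026 0.029]
0.56 66 y 0.018 0.064 z [0.023 0.026 0.029]
0.58 61 y 0.017 0.063 z [0.023 0.025 0.029]
0.6 64 y 0.018 0.064 z [0.019 0.025 0.029]
ends [0.60499785 0.04128185] [0.42070424 0.03655268] len 0.1843542735047189 az 1.4699475077716828
pot [0.55176772 0.22162204] 0.04006917743128438 122 mid [0.55131499 0.22131223 0.09431587]
```

View pics/crop5.png

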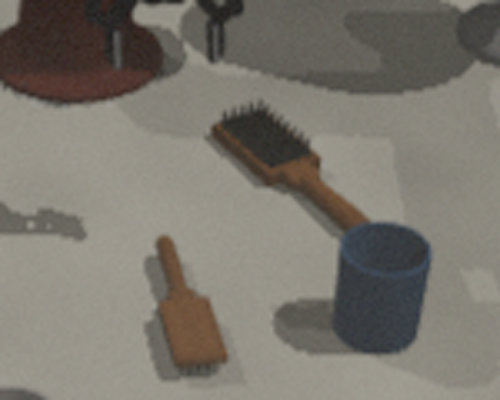

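The crop shows the brush lying free on its pins at crop (190,300), butt near (165,240), with the gripper clear and the pot unmoved. The crown is at x≈0.606 and the head centreline at y≈0.0405. Next is the regrasp by the head.

Run:
```python
from h import *
A=now(); R=tool(1,225)
W=T(R,[.655,.041,.19]); rows(A,W)
g=np.array([.556,.0405,.009])
pre=T(R,g-.10*R[:,2]); rows(W,pre); rows(pre,T(R,g))
```

```text
t 12.88 q [-0.11 -0.82  2.32  0.04  1.31  1.46] F [ 0.7 -0.4  0.3] open 0.0853 gf 0.0
n 10 tr [0.67, 0.002, -0.072] ang [-0.002, -0.794, -0.013] | goal tcp [0.655 0.041 0.19 ]
n 4 tr [0.362, -0.008, 0.612] ang [0.0, -0.0, -0.0] | goal tcp [0.627 0.042 0.08 ]
n 3 tr [0.0, -0.0, 0.833] ang [0.0, -0.0, -0.0] | goal tcp [0.556 0.04  0.009]
```

Call:
drive_tool --steps '[{"translation": [0.67,0,-0.072],"angular": [0,-0.794,-0.013],"gripper": 1},{"translation": [0.67,0,-0.072],"angular": [0,-0.794,-0.013],"gripper": 1},{"translation": [0.67,0,-0.072],"angular": [0,-0.794,-0.013],"gripper": 1},{"translation": [0.67,0,-0.072],"angular": [0,-0.794,-0.013],"gripper": 1},{"translation": [0.67,0,-0.072],"angular": [0,-0.794,-0.013],"gripper": 1},{"translation": [0.67,0,-0.072],"angular": [0,-0.794,-0.013],"gripper": 1},{"translation": [0.67,0,-0.072],"angular": [0,-0.794,-0.013],"gripper": 1},{"translation": [0.67,0,-0.072],"angular": [0,-0.794,-0.013],"gripper": 1}]'

```text
t: 13.88
tool_pos: [0.6075, 0.0413, 0.2073]
tool_rot: [3.009, 0.022, -0.893]
contact_force: [-0.3, 0.2, 0.3]
opening: 0.0855
grip_force: 0.0
```

Call:
drive_tool --steps '[{"translation": [0.67,0,-0.072],"angular": [0,-0.794,-0.013],"gripper": 1},{"translation": [0.67,0,-0.072],"angular": [0,-0.794,-0.013],"gripper": 1},{"translation": [0,0,0],"angular": [0,0,0],"gripper": 1}]'

```text
t: 14.25
tool_pos: [0.652, 0.042, 0.1722]
tool_rot: [2.887, 0.027, -1.233]
contact_force: [0.1, -1.2, -0.9]
opening: 0.0851
grip_force: 0.0
```

Run:
```python
from h import *
A=now(); R=tool(1,225); g=np.array([.556,.0405,.009])
pre=T(R,g-.10*R[:,2]); print(A.round(3).tolist());rows(A,pre)
```

```text
t 14.25 q [-0.03  0.68  1.07 -0.04  2.2   1.51] F [ 0.1 -1.2 -0.9] open 0.0851 gf 0.0
[[0.691, 0.017, -0.722, 0.652], [0.015, -1.0, -0.009, 0.042], [-0.723, -0.005, -0.691, 0.172], [0.0, 0.0, 0.0, 1.0]]
n 3 tr [0.406, 0.001, 0.688] ang [-0.008, 0.053, 0.007] | goal tcp [0.627 0.042 0.08 ]
```

Call:
drive_tool --steps '[{"translation": [0.406,0,0.688],"angular": [-0.008,0.053,0.007],"gripper": 1},{"translation": [0.406,0,0.688],"angular": [-0.008,0.053,0.007],"gripper": 1},{"translation": [0.406,0,0.688],"angular": [-0.008,0.053,0.007],"gripper": 1},{"translation": [0,0,0],"angular": [0,0,0],"gripper": 1}]'

```text
t: 14.75
tool_pos: [0.6266, 0.0421, 0.088]
tool_rot: [2.901, 0.025, -1.186]
contact_force: [0.4, 0.5, 0.6]
opening: 0.0854
grip_force: 0.0
```

Run:
```python
from h import *
A=now(); R=tool(1,225); g=np.array([.556,.0405,.009])
print(A.round(3).tolist());rows(A,T(R,g),5)
```

```text
t 14.75 q [-0.03  0.69  1.2  -0.04  2.03  1.52] F [0.4 0.5 0.6] open 0.0854 gf 0.0
[[0.713, 0.018, -0.7, 0.627], [0.012, -1.0, -0.013, 0.042], [-0.701, 0.0, -0.714, 0.088], [0.0, 0.0, 0.0, 1.0]]
n 5 tr [0.027, 0.002, 0.529] ang [0.0, -0.013, -0.0] | goal tcp [0.556 0.04  0.009]
```

Call:
drive_tool --steps '[{"translation": [0.027,0,0.529],"angular": [0,-0.013,0],"gripper": 1},{"translation": [0.027,0,0.529],"angular": [0,-0.013,0],"gripper": 1},{"translation": [0.027,0,0.529],"angular": [0,-0.013,0],"gripper": 1},{"translation": [0.027,0,0.529],"angular": [0,-0.013,0],"gripper": 1},{"translation": [0.02,0,0.4],"angular": [0,-0.013,0],"gripper": 1},{"translation": [0,0,0],"angular": [0,0,0],"gripper": 1}]'

```text
t: 15.5
tool_pos: [0.5617, 0.0407, 0.0143]
tool_rot: [2.898, 0.025, -1.194]
contact_force: [-0.0, 0.8, 0.1]
opening: 0.0854
grip_force: 0.0
```

Run:
```python
from h import *
from station import ctrl
A=now(); R=tool(1,225); g=np.array([.556,.0405,.009])
print(A.round(3).tolist());rows(A,T(R,g),1)
d=ctrl.get_image("scene"); e=ctrl.get_image("top")
a=cv2.resize(d["color"][130:250,270:420],(400,320),interpolation=cv2.INTER_CUBIC)
b=cv2.resize(e["color"][150:246,250:370],(400,320),interpolation=cv2.INTER_CUBIC)
cv2.imwrite("pics/crop6.png",np.hstack([a,b])[:,:,::-1])
```

```text
t 15.5 q [-0.04  0.65  1.4  -0.04  1.87  1.52] F [-0.   0.8  0.1] open 0.0854 gf 0.0
[[0.71, 0.018, -0.704, 0.562], [0.012, -1.0, -0.013, 0.041], [-0.704, 0.001, -0.71, 0.014], [0.0, 0.0, 0.0, 1.0]]
n 1 tr [-0.007, 0.003, 0.195] ang [0.003, -0.027, -0.003] | goal tcp [0.556 0.04  0.009]
```

View pics/crop6.png

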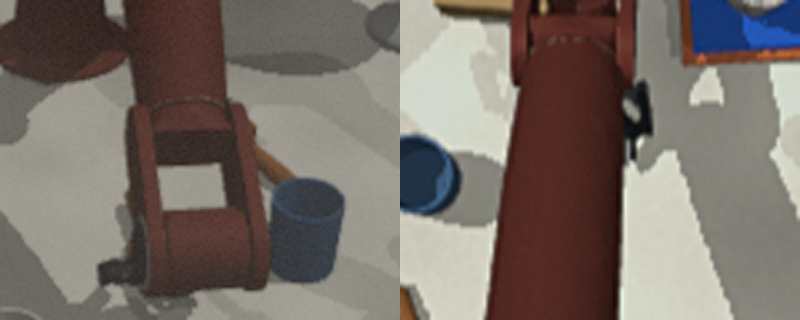

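The arm hides the head in both views: the wrist covers it at left-crop (190,230), and a finger shows at right-crop (635,110). The pot is clear of the arm. I'll advance the last few millimetres, close, and judge by the opening, which should read about 50 mm.

Call:
drive_tool --steps '[{"translation": [0,0,0.19],"angular": [0,-0.03,0],"gripper": 1},{"translation": [0,0,0],"angular": [0,0,0],"gripper": 0},{"translation": [0,0,0],"angular": [0,0,0],"gripper": 0},{"translation": [0,0,0],"angular": [0,0,0],"gripper": 0},{"translation": [0,0,0],"angular": [0,0,0],"gripper": 0},{"translation": [0,0,0],"angular": [0,0,0],"gripper": 0}]' --force 60

```text
t: 16.35
tool_pos: [0.5572, 0.0406, 0.0089]
tool_rot: [2.896, 0.025, -1.198]
contact_force: [1.6, -0.1, 1.2]
opening: 0.0491
grip_force: 62.2
```

Opening is 49.1 mm, so the head is gripped. Lifting.

Call:
drive_tool --steps '[{"translation": [-0.3,0,-0.3],"angular": [0,0,0],"gripper": 0},{"translation": [-0.6,0,-0.6],"angular": [0,0,0],"gripper": 0},{"translation": [-0.7,0,-0.7],"angular": [0,0,0],"gripper": 0},{"translation": [-0.7,0,-0.7],"angular": [0,0,0],"gripper": 0},{"translation": [-0.7,0,-0.7],"angular": [0,0,0],"gripper": 0},{"translation": [-0.7,0,-0.7],"angular": [0,0,0],"gripper": 0},{"translation": [-0.7,0,-0.7],"angular": [0,0,0],"gripper": 0},{"translation": [0,0,0],"angular": [0,0,0],"gripper": 0}]'

```text
t: 17.35
tool_pos: [0.5581, 0.0407, 0.2621]
tool_rot: [2.9, 0.025, -1.188]
contact_force: [-0.5, -0.2, -0.7]
opening: 0.049
grip_force: 61.9
```

Run:
```python
from h import *
from station import ctrl
A=now(); print(A.round(3).tolist())
# brush in tool (nominal): neck world at grasp
Rg=tool(1,225.2); g=np.array([.5572,.0406,.0089])
M=np.linalg.inv(T(Rg,g))
for n,X in(("butt",[.4185,.0375,.02]),("neck",[.5185,.0395,.02]),("crown",[.6065,.0415,.02])):
    b=M@np.r_[X,1]; print(n,b[:3].round(4),"world now",(A@b)[:3].round(3))
W=T(tool(10,155),[.47,.10,.40]); rows(A,W)
b=M@np.r_[.4185,.0375,.02,1]
L=np.real(logm(np.linalg.inv(A)@W))
for k in(.25,.5,.75,1): print((A@expm(L*k)@b)[:3].round(3))
for n in("scene","top"): np.savez(f"{n}7.npz",**ctrl.get_image(n))
```

```text
t 17.35 q [-0.04  0.38  1.32 -0.05  2.22  1.5 ] F [-0.5 -0.2 -0.7] open 0.049 gf 61.9
[[0.713, 0.018, -0.701, 0.558], [0.012, -1.0, -0.013, 0.041], [-0.701, 0.001, -0.713, 0.262], [0.0, 0.0, 0.0, 1.0]]
butt [-0.1056  0.0007  0.0906] world now [0.419 0.038 0.272]
neck [-0.0352  0.0004  0.0196] world now [0.519 0.04  0.273]
crown [ 0.0269 -0.     -0.0428] world now [0.607 0.042 0.274]
n 11 tr [-0.269, -0.162, -0.278] ang [-0.018, 0.789, -0.107] | goal tcp [0.47 0.1  0.4 ]
[0.419 0.051 0.272]
[0.418 0.064 0.273]
[0.416 0.077 0.273]
[0.414 0.089 0.273]
```

```bash
cat >> h.py <<'E'
BUTT=np.array([-.1056,.0007,.0906])
def place(butt,az,p): R=tool(az,p); return T(R,np.array(butt)-R@BUTT)
POT=np.array([.5515,.2215]); 
def over(z,az=18,p=152,off=-.012):
    o=np.array([np.cos(np.radians(az)),np.sin(np.radians(az))]); return place(np.r_[POT+off*o,z],az,p)
E
python3 - <<'E'
from h import *
A=now(); W=over(.17); rows(A,W)
L=np.real(logm(np.linalg.inv(A)@W))
for k in(.25,.5,.75,.9,1): M=A@expm(L*k); print((M@np.r_[BUTT,1])[:3].round(3), M[:3,3].round(3))
# check grip in hand from pictures at 7
for n in("scene","top"):
    d=load(n,7);P=cloud(d);h=cv2.cvtColor(d["color"],cv2.COLOR_RGB2HSV).astype(int)
    m=(h[...,1]>90)&(h[...,0]>4)&(h[...,0]<20)&(P[...,2]>.2)&(P[...,2]<.32)&(abs(P[...,1]-.04)<.035)&(P[...,0]<.62)&(P[...,0]>.38)
    q=P[m]; print(n,len(q), np.percentile(q,[2,50,98],axis=0).round(3).tolist() if len(q) else "")
E
```

```text
t 17.45 q [-0.04  0.39  1.32 -0.05  2.22  1.5 ] F [ 0.3 -0.3 -1.3] open 0.0491 gf 62.0
n 11 tr [0.126, -0.431, -0.116] ang [-0.03, 0.823, -0.204] | goal tcp [0.588 0.234 0.3  ]
[0.439 0.077 0.226] [0.574 0.089 0.259]
[0.469 0.121 0.194] [0.586 0.138 0.268]
[0.504 0.168 0.175] [0.591 0.186 0.282]
[0.526 0.198 0.17 ] [0.59  0.215 0.293]
[0.54  0.218 0.17 ] [0.588 0.234 0.3  ]
scene 71 [[0.426, 0.017, 0.27], [0.597, 0.032, 0.277], [0.602, 0.06, 0.281]]
top 0
```

Call:
drive_tool --steps '[{"translation": [0.126,-0.431,-0.116],"angular": [-0.03,0.823,-0.204],"gripper": 0},{"translation": [0.126,-0.431,-0.116],"angular": [-0.03,0.823,-0.204],"gripper": 0},{"translation": [0.126,-0.431,-0.116],"angular": [-0.03,0.823,-0.204],"gripper": 0},{"translation": [0.126,-0.431,-0.116],"angular": [-0.03,0.823,-0.204],"gripper": 0},{"translation": [0.126,-0.431,-0.116],"angular": [-0.03,0.823,-0.204],"gripper": 0},{"translation": [0.126,-0.431,-0.116],"angular": [-0.03,0.823,-0.204],"gripper": 0},{"translation": [0.126,-0.431,-0.116],"angular": [-0.03,0.823,-0.204],"gripper": 0},{"translation": [0.126,-0.431,-0.116],"angular": [-0.03,0.823,-0.204],"gripper": 0}]'

```text
t: 18.45
tool_pos: [0.5898, 0.1821, 0.2782]
tool_rot: [-3.059, -0.36, -0.209]
contact_force: [-0.0, 0.0, -1.2]
opening: 0.0492
grip_force: 61.9
```

Call:
drive_tool --steps '[{"translation": [0.126,-0.431,-0.116],"angular": [-0.03,0.823,-0.204],"gripper": 0},{"translation": [0.126,-0.431,-0.116],"angular": [-0.03,0.823,-0.204],"gripper": 0},{"translation": [0.126,-0.431,-0.116],"angular": [-0.03,0.823,-0.204],"gripper": 0},{"translation": [0,0,0],"angular": [0,0,0],"gripper": 0}]'

```text
t: 18.95
tool_pos: [0.5857, 0.2344, 0.296]
tool_rot: [-2.943, -0.467, -0.724]
contact_force: [0.1, -0.2, -1.0]
opening: 0.049
grip_force: 62.0
```

Run:
```python
from h import *
from station import ctrl
A=now(); print(A.round(3).tolist()); print("butt pred",(A@np.r_[BUTT,1])[:3].round(4)); rows(A,over(.17),1)
s=ctrl.get_image("scene");t=ctrl.get_image("top"); np.savez("scene8.npz",**s);np.savez("top8.npz",**t)
for n,d in(("scene",s),("top",t)):
    X=(A@np.r_[BUTT,1])[:3]; print(n,"butt px",np.round(proj(d,X),1))
P=cloud(s);h=cv2.cvtColor(s["color"],cv2.COLOR_RGB2HSV).astype(int)
m=(h[...,1]>90)&((h[...,0]<20)|(h[...,0]>170))&(np.hypot(P[...,0]-.55,P[...,1]-.22)<.06)&(P[...,2]>.14)
for z in np.arange(.15,.3,.02):
    q=P[m&(abs(P[...,2]-z)<.01)]
    if len(q): print(round(z,2),len(q),q.mean(0).round(3),np.ptp(q,0).round(3))
a=cv2.resize(s["color"][100:260,300:460],(400,400),interpolation=cv2.INTER_CUBIC)
b=cv2.resize(t["color"][150:270,205:325],(400,400),interpolation=cv2.INTER_CUBIC)
cv2.imwrite("pics/crop8.png",np.hstack([a,b])[:,:,::-1])
```

```text
t 18.95 q [ 0.25 -0.27  1.85  0.04  1.07  1.5 ] F [ 0.1 -0.2 -1. ] open 0.049 gf 62.0
[[0.842, 0.31, 0.441, 0.586], [0.274, -0.951, 0.144, 0.234], [0.464, -0.0, -0.886, 0.296], [0.0, 0.0, 0.0, 1.0]]
butt pred [0.537  0.2178 0.1667]
n 1 tr [0.089, 0.024, -0.054] ang [-0.006, 0.045, 0.004] | goal tcp [0.588 0.234 0.3  ]
scene butt px [384.7 182.2]
top butt px [251.3 204. ]
0.17 1 [0.544 0.214 0.162] [0. 0. 0.]
0.19 2 [0.552 0.219 0.194] [0.005 0.006 0.008]
0.21 3 [0.56  0.218 0.213] [0.003 0.005 0.013]
0.23 5 [0.563 0.222 0.232] [0.008 0.011 0.011]
0.27 6 [0.58  0.206 0.271] [0.009 0.003 0.019]
0.29 1 [0.577 0.205 0.282] [0. 0. 0.]
```

View pics/crop8.png

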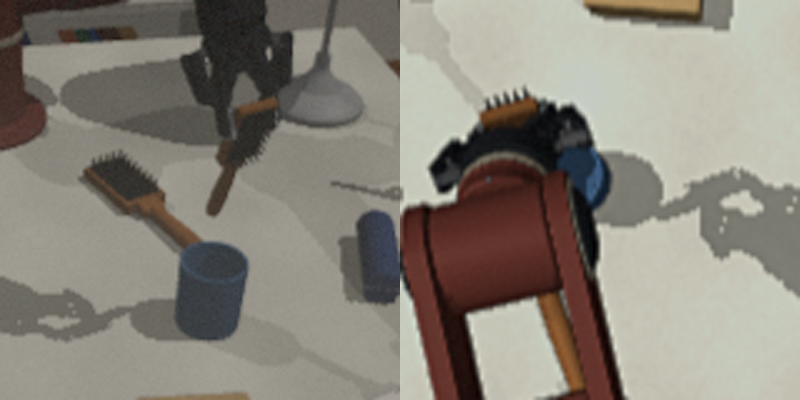

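The crop shows the brush handle down with its butt at left-crop (213,210), i.e. scene (385,184), against a predicted (384.7,182). It is above the pot mouth, which is at (213,262). I descend with a small correction.

Run:
```python
from h import *
A=now(); rows(A,over(.14),2); rows(over(.14),over(.03),7); rows(over(.03),over(.028),1)
```

```text
t 19.05 q [ 0.25 -0.26  1.85  0.04  1.07  1.5 ] F [-0.7 -0.1 -0.4] open 0.0488 gf 62.0
n 2 tr [-0.156, -0.004, 0.313] ang [0.001, 0.017, -0.003] | goal tcp [0.588 0.234 0.27 ]
n 7 tr [-0.184, -0.0, 0.347] ang [-0.0, 0.0, -0.0] | goal tcp [0.588 0.234 0.16 ]
n 1 tr [-0.023, -0.0, 0.044] ang [-0.0, 0.0, -0.0] | goal tcp [0.588 0.234 0.158]
```

Call:
drive_tool --steps '[{"translation": [-0.156,0,0.313],"angular": [0,0.017,0],"gripper": 0},{"translation": [-0.156,0,0.313],"angular": [0,0.017,0],"gripper": 0},{"translation": [-0.184,0,0.347],"angular": [0,0,0],"gripper": 0},{"translation": [-0.184,0,0.347],"angular": [0,0,0],"gripper": 0},{"translation": [-0.184,0,0.347],"angular": [0,0,0],"gripper": 0}]'

```text
t: 19.68
tool_pos: [0.5891, 0.2343, 0.2229]
tool_rot: [-2.939, -0.464, -0.738]
contact_force: [0.8, 0.3, -0.4]
opening: 0.0491
grip_force: 62.0
```

Call:
drive_tool --steps '[{"translation": [-0.184,0,0.347],"angular": [0,0,0],"gripper": 0},{"translation": [-0.184,0,0.347],"angular": [0,0,0],"gripper": 0},{"translation": [-0.184,0,0.347],"angular": [0,0,0],"gripper": 0},{"translation": [-0.184,0,0.347],"angular": [0,0,0],"gripper": 0},{"translation": [0,0,0],"angular": [0,0,0],"gripper": 0}]'

```text
t: 20.3
tool_pos: [0.5884, 0.2342, 0.1591]
tool_rot: [-2.94, -0.464, -0.734]
contact_force: [0.8, 0.3, -0.8]
opening: 0.0492
grip_force: 62.0
```

Run:
```python
from h import *
A=now(); print("butt",(A@np.r_[BUTT,1])[:3].round(4)); rows(A,over(.015),1)
```

```text
t 20.3 q [ 0.25 -0.16  1.99  0.04  0.82  1.48] F [ 0.8  0.3 -0.8] open 0.0492 gf 62.0
butt [0.5405 0.218  0.0295]
n 1 tr [-0.178, -0.001, 0.316] ang [0.0, -0.005, -0.006] | goal tcp [0.588 0.234 0.145]
```

Call:
drive_tool --steps '[{"translation": [-0.088,0,0.158],"angular": [0,0,0],"gripper": 0},{"translation": [-0.088,0,0.158],"angular": [0,0,0],"gripper": 0},{"translation": [0,0,0],"angular": [0,0,0],"gripper": 0}]'

```text
t: 20.68
tool_pos: [0.5892, 0.2343, 0.1467]
tool_rot: [-2.939, -0.464, -0.739]
contact_force: [0.6, -0.1, -1.3]
opening: 0.0489
grip_force: 62.0
```

Call:
drive_tool --steps '[{"translation": [-0.023,0,0.044],"angular": [0,0,0],"gripper": 0},{"translation": [0,0,0],"angular": [0,0,0],"gripper": 0}]'

```text
t: 20.92
tool_pos: [0.5899, 0.2346, 0.1461]
tool_rot: [-2.938, -0.464, -0.742]
contact_force: [0.1, -0.5, 0.6]
opening: 0.049
grip_force: 62.3
```

Call:
drive_tool --steps '[{"translation": [-0.023,0,0.044],"angular": [0,0,0],"gripper": 0},{"translation": [0,0,0],"angular": [0,0,0],"gripper": 0}]'

```text
t: 21.18
tool_pos: [0.5908, 0.2348, 0.1456]
tool_rot: [-2.936, -0.464, -0.745]
contact_force: [-1.4, -0.9, 6.4]
opening: 0.0491
grip_force: 62.7
```

Call:
drive_tool --steps '[{"translation": [-0.023,0,0.044],"angular": [0,0,0],"gripper": 0},{"translation": [0,0,0],"angular": [0,0,0],"gripper": 0}]'

```text
t: 21.42
tool_pos: [0.5918, 0.2353, 0.1453]
tool_rot: [-2.934, -0.463, -0.75]
contact_force: [-1.6, 0.8, 8.2]
opening: 0.0486
grip_force: 62.5
```

Contact of about 8 N, with the butt predicted around 16 mm, which is slightly high. I'll check what is actually touching.

Run:
```python
from h import *
from station import ctrl
A=now(); print(A.round(3).tolist()); print("butt",(A@np.r_[BUTT,1])[:3].round(4),"neck",(A@[-.0352,.0004,.0196,1])[:3].round(4),"crown",(A@[.0269,0,-.0428,1])[:3].round(4)); 
s=ctrl.get_image("scene");t=ctrl.get_image("top"); np.savez("scene9.npz",**s);np.savez("top9.npz",**t)
print("px neck",proj(s,(A@[-.0352,.0004,.0196,1])[:3]))
P=cloud(s);h=cv2.cvtColor(s["color"],cv2.COLOR_RGB2HSV).astype(int)
m=(h[...,1]>60)&(h[...,0]>95)&(h[...,0]<125)&(P[...,2]>.088)&(np.hypot(P[...,0]-.55,P[...,1]-.22)<.06)
q=P[m];print("rim box",q.min(0).round(3),q.max(0).round(3))
a=cv2.resize(s["color"][120:250,310:440],(600,600),interpolation=cv2.INTER_CUBIC)
cv2.imwrite("pics/crop9.png",a[:,:,::-1])
```

```text
t 21.43 q [ 0.25 -0.14  2.    0.05  0.78  1.48] F [-1.6  0.8  8.2] open 0.0486 gf 62.5
[[0.835, 0.308, 0.456, 0.592], [0.27, -0.951, 0.148, 0.235], [0.48, -0.001, -0.877, 0.145], [0.0, 0.0, 0.0, 1.0]]
butt [0.5452 0.2196 0.0151] neck [0.5715 0.2283 0.1112] crown [0.5947 0.2362 0.1957]
px neck [np.float64(389.26401288928685), np.float64(203.29350785818295)]
rim box [0.516 0.181 0.091] [0.594 0.263 0.099]
```

View pics/crop9.png

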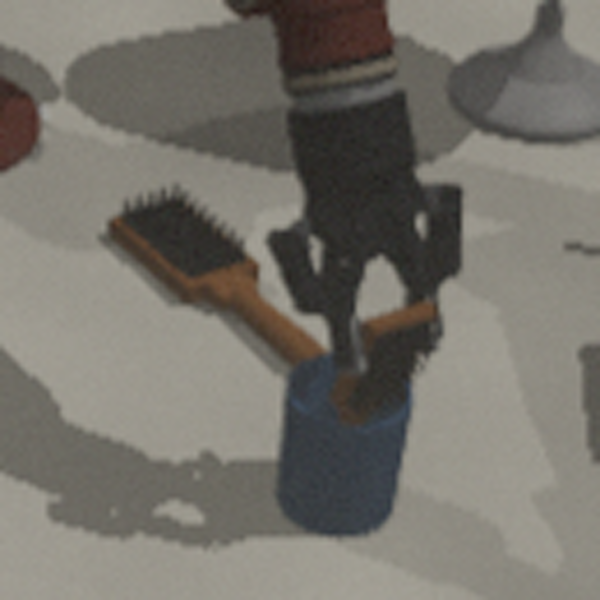

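Run:
```python
from h import *
A=now(); s=load("scene",9);t=load("top",9)
for n,b in(("crownL",[.0269,.025,-.0428]),("crownR",[.0269,-.025,-.0428]),("neckL",[-.0352,.025,.0196]),("neckR",[-.0352,-.025,.0196])):
    X=(A@np.r_[b,1])[:3]; u=np.round(proj(s,X),1); print(n,X.round(3),"scene",u,"crop9",((u-[310,120])*4.615).round(0),"top",np.round(proj(t,X),1))
P=cloud(s);h=cv2.cvtColor(s["color"],cv2.COLOR_RGB2HSV).astype(int)
m=(h[...,1]>90)&((h[...,0]<20)|(h[...,0]>170))&(np.hypot(P[...,0]-.57,P[...,1]-.23)<.06)
for z in np.arange(.05,.23,.015):
    q=P[m&(abs(P[...,2]-z)<.0075)]
    if len(q): print(round(z,3),len(q),np.median(q,0).round(3),"y",q[:,1].min().round(3),q[:,1].max().round(3))
b=cv2.resize(t["color"][165:245,215:295],(600,600),interpolation=cv2.INTER_CUBIC)
cv2.imwrite("pics/crop10.png",b[:,:,::-1])
```

```text
t 21.52 q [ 0.25 -0.14  2.    0.05  0.78  1.48] F [-0.5  0.9  9. ] open 0.0493 gf 62.5
crownL [0.602 0.212 0.196] scene [390.4 187. ] crop9 [371. 309.] top [251.9 183.5]
crownR [0.587 0.26  0.196] scene [404.6 182.6] crop9 [437. 289.] top [237.2 188.1]
neckL [0.579 0.205 0.111] scene [382.5 205.5] crop9 [335. 395.] top [257.8 193.3]
neckR [0.564 0.252 0.111] scene [396.1 201.1] crop9 [397. 374.] top [244.1 197.6]
0.11 1 [0.581 0.21  0.106] y 0.21 0.21
0.125 3 [0.588 0.205 0.131] y 0.205 0.207
0.17 4 [0.593 0.238 0.176] y 0.213 0.266
0.185 49 [0.597 0.234 0.184] y 0.212 0.257
```

The measured crown height (≈0.185–0.19) matches 188 mm at about 15° lean standing on the 8 mm floor. So the brush sits about 8 mm lower in the grip than I predicted, and this contact is the handle on the pot floor. I ease off the push a little, then release slowly and back off along the fingers.

Call:
drive_tool --steps '[{"translation": [0.03,0,-0.06],"angular": [0,0,0],"gripper": 0},{"translation": [0,0,0],"angular": [0,0,0],"gripper": 0}]'

```text
t: 21.78
tool_pos: [0.5906, 0.2348, 0.1457]
tool_rot: [-2.936, -0.464, -0.745]
contact_force: [0.7, 0.3, 4.6]
opening: 0.0489
grip_force: 62.1
```

Still in contact at 4.6 N. Releasing.

Call:
drive_tool --steps '[{"translation": [0,0,0],"angular": [0,0,0],"gripper": 0.65},{"translation": [0,0,0],"angular": [0,0,0],"gripper": 0.75},{"translation": [0,0,0],"angular": [0,0,0],"gripper": 0.9},{"translation": [0,0,0],"angular": [0,0,0],"gripper": 1},{"translation": [0,0,0],"angular": [0,0,0],"gripper": 1}]'

```text
t: 22.4
tool_pos: [0.5893, 0.2343, 0.1437]
tool_rot: [-2.938, -0.464, -0.739]
contact_force: [-0.1, 0.6, -0.1]
opening: 0.0854
grip_force: 0.0
```

Call:
drive_tool --steps '[{"translation": [0,0,-0.4],"angular": [0,0,0],"gripper": 1},{"translation": [0,0,-0.7],"angular": [0,0,0],"gripper": 1},{"translation": [0,0,-0.9],"angular": [0,0,0],"gripper": 1},{"translation": [0,0,-0.9],"angular": [0,0,0],"gripper": 1},{"translation": [0,0,-0.9],"angular": [0,0,0],"gripper": 1},{"translation": [0,0,-0.9],"angular": [0,0,0],"gripper": 1},{"translation": [0,0,0],"angular": [0,0,0],"gripper": 1}]'

```text
t: 23.28
tool_pos: [0.5053, 0.2071, 0.3153]
tool_rot: [-2.934, -0.464, -0.753]
contact_force: [0.4, -0.3, 0.2]
opening: 0.0849
grip_force: 0.0
```

Run:
```python
from h import *
from station import ctrl
A=now(); print("tcp",A[:3,3].round(3))
s=ctrl.get_image("scene");t=ctrl.get_image("top")
P=cloud(t); m=(P[...,2]>.088)&(P[...,2]<.104)&(np.hypot(P[...,0]-.55,P[...,1]-.22)<.06); q=P[m]; print("rim mid",(q.min(0)+q.max(0))/2)
P=cloud(s);h=cv2.cvtColor(s["color"],cv2.COLOR_RGB2HSV).astype(int)
m=(h[...,1]>90)&((h[...,0]<20)|(h[...,0]>170))&(np.hypot(P[...,0]-.58,P[...,1]-.23)<.09)&(P[...,2]>.04)
for z in np.arange(.06,.23,.02):
    q=P[m&(abs(P[...,2]-z)<.01)]
    if len(q): print(round(z,3),len(q),np.median(q,0).round(3),"y",q[:,1].min().round(3),q[:,1].max().round(3))
a=cv2.resize(s["color"][120:250,310:440],(400,400),interpolation=cv2.INTER_CUBIC)
b=cv2.resize(t["color"][150:250,205:305],(400,400),interpolation=cv2.INTER_CUBIC)
cv2.imwrite("pics/crop11.png",np.hstack([a,b])[:,:,::-1])
```

```text
t 23.27 q [ 0.23 -0.52  2.01  0.04  1.15  1.48] F [ 0.4 -0.3  0.2] open 0.0849 gf 0.0
tcp [0.505 0.207 0.315]
rim mid [0.54944032 0.22157275 0.09621255]
0.14 1 [0.616 0.214 0.136] y 0.214 0.214
0.16 31 [0.635 0.242 0.168] y 0.22 0.267
0.18 17 [0.634 0.247 0.172] y 0.224 0.263
```

View pics/crop11.png

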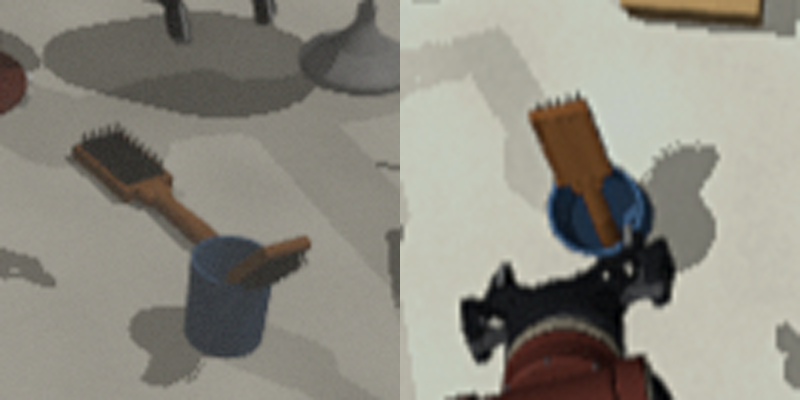

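The crop shows the brush standing handle-first in the pot with its head leaning outward over the far rim: crown at left-crop (300,245) and right-crop (560,110). The gripper is clear and the pot is upright. I check the lean and the butt height in numbers.

```bash
cat > lean.py <<'E'
from h import *
from station import ctrl
A=now()
t=ctrl.get_image("top"); np.savez("topL.npz",**t); P=cloud(t);h=cv2.cvtColor(t["color"],cv2.COLOR_RGB2HSV).astype(int)
w=(h[...,1]>90)&((h[...,0]<20)|(h[...,0]>170))
m=w&(np.hypot(P[...,0]-.58,P[...,1]-.23)<.09)&(P[...,2]>.01)&(P[...,2]<.22)
pl=m&(P[...,2]>.11); q=P[pl]; c=np.median(q,0)
for _ in range(4):
    V=np.linalg.svd(q-q.mean(0))[2]; r=abs((q-q.mean(0))@V[2]); q=q[r<max(.004,2*r.std())]
n=V[2]*np.sign(V[2][2]); print("plate",len(q),q.mean(0).round(4),"normal",n.round(3),"lean from normal",90-np.degrees(np.arccos(n[2])),"axis",V[0].round(3),"lean axis",np.degrees(np.arccos(abs(V[0][2]))))
ax=V[0]*np.sign(V[0][2]); pr=(q-q.mean(0))@ax; print("extent along axis",np.percentile(pr,[1,99]))
o=ax[:2]/np.linalg.norm(ax[:2])
Q=P[m]; s=(Q[:,:2]-POT)@o; l=(Q[:,:2]-POT)@np.array([-o[1],o[0]])
for k in np.arange(-.045,.12,.01):
    j=(abs(s-k)<.005)
    if j.any(): print(round(k,3),j.sum(),"z",np.median(Q[j,2]).round(4),"lat",l[j].min().round(3),l[j].max().round(3))
E
python3 lean.py
```

```text
t 23.38 q [ 0.23 -0.51  2.01  0.04  1.15  1.48] F [ 0.8 -0.6 -0.2] open 0.0857 gf 0.0
plate 248 [0.604  0.2374 0.1451] normal [-0.769 -0.194  0.609] lean from normal 37.48674937872484 axis [-0.579 -0.191 -0.793] lean axis 37.559373393448816
extent along axis [-0.04311939  0.03872646]
-0.025 13 z 0.0406 lat -0.004 0.012
-0.015 14 z 0.0533 lat -0.005 0.011
-0.005 14 z 0.0655 lat -0.006 0.011
0.005 15 z 0.0811 lat -0.006 0.009
0.015 19 z 0.0909 lat -0.012 0.01
0.025 37 z 0.1069 lat -0.024 0.025
0.035 48 z 0.119 lat -0.024 0.023
0.045 50 z 0.1314 lat -0.025 0.021
0.055 49 z 0.1456 lat -0.026 0.022
0.065 52 z 0.1596 lat -0.026 0.021
0.075 47 z 0.1702 lat -0.027 0.021
0.085 13 z 0.1723 lat -0.024 0.02
```

The lean is 37.5° with the butt about 14 mm off the floor: the centre of mass passed the rim and the brush tipped, so it needs mending. I'll regrip the head, stand the brush nearly upright with the handle close to the outer wall (so it can only lean about 8°), and release it there.

Run:
```python
from h import *
A=now(); R=tool(18.3,172.5); X=np.array([.6117,.2393,.144])
pre=T(R,X-.096*R[:,2]); g=T(R,X+.014*R[:,2]); rows(A,pre); rows(pre,g)
```

```text
t 23.43 q [ 0.23 -0.51  2.01  0.04  1.15  1.48] F [ 0.9  0.4 -0.4] open 0.0853 gf 0.0
n 4 tr [0.435, 0.016, 0.626] ang [0.003, -0.646, -0.011] | goal tcp [0.6   0.235 0.239]
n 4 tr [0.0, 0.0, 0.687] ang [0.0, -0.0, -0.0] | goal tcp [0.613 0.24  0.13 ]
```

Call:
drive_tool --steps '[{"translation": [0.435,0.016,0.626],"angular": [0,-0.646,-0.011],"gripper": 1},{"translation": [0.435,0.016,0.626],"angular": [0,-0.646,-0.011],"gripper": 1},{"translation": [0.435,0.016,0.626],"angular": [0,-0.646,-0.011],"gripper": 1},{"translation": [0.435,0.016,0.626],"angular": [0,-0.646,-0.011],"gripper": 1},{"translation": [0,0,0],"angular": [0,0,0],"gripper": 1}]'

```text
t: 24.05
tool_pos: [0.6001, 0.2351, 0.233]
tool_rot: [-3.078, -0.495, -0.187]
contact_force: [-0.4, 0.1, -0.4]
opening: 0.0852
grip_force: 0.0
```

Run:
```python
from h import *
A=now(); R=tool(18.3,172.5); X=np.array([.6117,.2393,.144]); print(A.round(3).tolist())
rows(A,T(R,X+.014*R[:,2]),5)
```

```text
t 24.05 q [0.26 0.02 1.65 0.01 1.35 1.51] F [-0.4  0.1 -0.4] open 0.0852 gf 0.0
[[0.943, 0.313, 0.115, 0.6], [0.311, -0.95, 0.037, 0.235], [0.121, 0.001, -0.993, 0.233], [0.0, 0.0, 0.0, 1.0]]
n 5 tr [0.006, -0.002, 0.519] ang [0.002, 0.014, -0.001] | goal tcp [0.613 0.24  0.13 ]
```

Call:
drive_tool --steps '[{"translation": [0,0,0.52],"angular": [0,0.014,0],"gripper": 1},{"translation": [0,0,0.52],"angular": [0,0.014,0],"gripper": 1},{"translation": [0,0,0.52],"angular": [0,0.014,0],"gripper": 1},{"translation": [0,0,0.52],"angular": [0,0.014,0],"gripper": 1},{"translation": [0,0,0.52],"angular": [0,0.014,0],"gripper": 1},{"translation": [0,0,0],"angular": [0,0,0],"gripper": 1}]'

```text
t: 24.8
tool_pos: [0.6123, 0.2393, 0.1342]
tool_rot: [-3.074, -0.495, -0.212]
contact_force: [-0.4, -1.2, 0.0]
opening: 0.0853
grip_force: 0.0
```

Call:
drive_tool --steps '[{"translation": [0,0,0],"angular": [0,0,0],"gripper": 0},{"translation": [0,0,0],"angular": [0,0,0],"gripper": 0},{"translation": [0,0,0],"angular": [0,0,0],"gripper": 0},{"translation": [0,0,0],"angular": [0,0,0],"gripper": 0},{"translation": [0,0,0],"angular": [0,0,0],"gripper": 0}]'

```text
t: 25.42
tool_pos: [0.6151, 0.24, 0.1392]
tool_rot: [-3.073, -0.495, -0.225]
contact_force: [1.0, 0.3, 6.1]
opening: 0.0491
grip_force: 60.9
```

Run:
```python
from h import *
A=now(); print(A.round(3).tolist())
ax=np.array([.579,.191,.793]); b=np.array([.526,.211,.0266]); Ri=A[:3,:3].T
Bt=Ri@(b-A[:3,3]); at=Ri@ax; print("butt in tool",Bt.round(4),"axis in tool",at.round(3))
# lift along axis .09 then rotate to lean 8
W=A.copy();W[:3,3]+=np.array([0,0,.03])+.05*ax; rows(A,W)
o=np.array([np.cos(np.radians(18.3)),np.sin(np.radians(18.3))])
ang=np.degrees(np.arctan2(at[2],at[0])); 
def pose(off,z,lean):
    # tool pitch so that axis lean = lean
    best=min(np.arange(120,200,.25),key=lambda p:abs(np.degrees(np.arctan2((tool(18.3,p)@at)[:2]@o,(tool(18.3,p)@at)[2]))-lean))
    R=tool(18.3,best); print("pitch",best); return T(R,np.r_[POT+off*o,z]-R@Bt)
U=pose(.0,.06,8); rows(W,U); L=np.real(logm(np.linalg.inv(W)@U))
for k in(0,.5,1): M=W@expm(L*k); print("butt",(M@np.r_[Bt,1])[:3].round(3))
```

```text
t 25.43 q [0.26 0.12 1.71 0.01 1.17 1.51] F [1.  0.3 6.1] open 0.0491 gf 60.9
[[0.939, 0.314, 0.139, 0.615], [0.311, -0.95, 0.044, 0.24], [0.145, 0.002, -0.989, 0.139], [0.0, 0.0, 0.0, 1.0]]
butt in tool [-0.109  -0.0006  0.0978] axis in tool [ 0.718  0.002 -0.696]
n 3 tr [0.336, 0.001, -0.537] ang [-0.0, 0.0, -0.0] | goal tcp [0.644 0.25  0.209]
pitch 142.0
n 5 tr [-0.345, -0.009, -0.102] ang [0.003, 0.741, 0.001] | goal tcp [0.576 0.229 0.204]
butt [0.555 0.221 0.096]
butt [0.551 0.22  0.078]
butt [0.552 0.221 0.06 ]
```

Call:
drive_tool --steps '[{"translation": [0.17,0,-0.27],"angular": [0,0,0],"gripper": 0},{"translation": [0.17,0,-0.27],"angular": [0,0,0],"gripper": 0},{"translation": [0.17,0,-0.27],"angular": [0,0,0],"gripper": 0},{"translation": [0.17,0,-0.27],"angular": [0,0,0],"gripper": 0},{"translation": [0.17,0,-0.27],"angular": [0,0,0],"gripper": 0},{"translation": [0.17,0,-0.27],"angular": [0,0,0],"gripper": 0},{"translation": [0,0,0],"angular": [0,0,0],"gripper": 0}]'

```text
t: 26.3
tool_pos: [0.6445, 0.2499, 0.2091]
tool_rot: [-3.073, -0.495, -0.223]
contact_force: [-0.4, 0.2, -1.9]
opening: 0.0492
grip_force: 61.1
```

Call:
drive_tool --steps '[{"translation": [-0.245,0,-0.075],"angular": [0,0.53,0],"gripper": 0},{"translation": [-0.245,0,-0.075],"angular": [0,0.53,0],"gripper": 0},{"translation": [-0.245,0,-0.075],"angular": [0,0.53,0],"gripper": 0},{"translation": [-0.245,0,-0.075],"angular": [0,0.53,0],"gripper": 0},{"translation": [-0.245,0,-0.075],"angular": [0,0.53,0],"gripper": 0},{"translation": [-0.245,0,-0.075],"angular": [0,0.53,0],"gripper": 0},{"translation": [-0.245,0,-0.075],"angular": [0,0.53,0],"gripper": 0},{"translation": [0,0,0],"angular": [0,0,0],"gripper": 0}]'

```text
t: 27.3
tool_pos: [0.5738, 0.2268, 0.1996]
tool_rot: [-2.846, -0.459, -0.967]
contact_force: [-0.8, 0.0, -0.7]
opening: 0.0483
grip_force: 61.3
```

```bash
cat > look.py <<'E'
from h import *
from station import ctrl
A=now(); print(A.round(3).tolist()); print("butt pred",(A@[-.109,-.0006,.0978,1])[:3].round(4))
s=ctrl.get_image("scene"); t=ctrl.get_image("top"); np.savez("sceneK.npz",**s);np.savez("topK.npz",**t)
P=cloud(s);h=cv2.cvtColor(s["color"],cv2.COLOR_RGB2HSV).astype(int)
m=(h[...,1]>80)&((h[...,0]<20)|(h[...,0]>170))&(np.hypot(P[...,0]-.57,P[...,1]-.23)<.07)&(P[...,2]>.03)&(P[...,2]<.28)
for z in np.arange(.05,.28,.01):
    q=P[m&(abs(P[...,2]-z)<.005)]
    if len(q): print(round(z,3),len(q),np.median(q,0).round(3),"y",q[:,1].min().round(3),q[:,1].max().round(3))
P=cloud(t); b=cv2.cvtColor(t["color"],cv2.COLOR_RGB2HSV).astype(int)
m=(P[...,2]>.088)&(P[...,2]<.104)&(b[...,0]>95)&(b[...,0]<125)&(b[...,1]>60)&(np.hypot(P[...,0]-.55,P[...,1]-.22)<.06); q=P[m]
k=np.linalg.lstsq(np.c_[2*q[:,:2],np.ones(len(q))],(q[:,:2]**2).sum(1),rcond=None)[0]; print("pot",len(q),k[:2].round(4),np.sqrt(k[2]+k[:2]@k[:2]).round(4))
E
python3 look.py
```

```text
t 27.3 q [ 0.23 -0.32  2.1   0.08  0.71  1.44] F [-0.8  0.  -0.7] open 0.0483 gf 61.3
[[0.753, 0.314, 0.579, 0.574], [0.25, -0.949, 0.19, 0.227], [0.609, 0.001, -0.793, 0.2], [0.0, 0.0, 0.0, 1.0]]
butt pred [0.5482 0.2188 0.0556]
0.07 1 [0.555 0.218 0.073] y 0.218 0.218
0.08 8 [0.558 0.223 0.08 ] y 0.216 0.229
0.09 9 [0.561 0.223 0.091] y 0.217 0.231
0.1 6 [0.563 0.222 0.098] y 0.218 0.229
0.11 5 [0.567 0.225 0.11 ] y 0.219 0.226
0.12 10 [0.565 0.222 0.12 ] y 0.218 0.229
0.13 6 [0.567 0.222 0.132] y 0.217 0.227
0.14 5 [0.567 0.225 0.138] y 0.214 0.233
0.16 3 [0.573 0.2   0.161] y 0.2 0.2
0.17 6 [0.577 0.202 0.172] y 0.201 0.206
0.18 3 [0.576 0.202 0.179] y 0.2 0.206
0.19 4 [0.579 0.203 0.189] y 0.203 0.207
0.21 1 [0.583 0.206 0.214] y 0.206 0.206
0.22 2 [0.584 0.205 0.221] y 0.204 0.205
0.23 52 [0.578 0.226 0.231] y 0.2 0.249
0.24 7 [0.574 0.235 0.237] y 0.206 0.245
pot 10 [0.5524 0.2211] 0.0409
```

Call:
drive_tool --steps '[{"translation": [-0.05,0,0.188],"angular": [0,0,0],"gripper": 0},{"translation": [-0.05,0,0.188],"angular": [0,0,0],"gripper": 0},{"translation": [-0.05,0,0.188],"angular": [0,0,0],"gripper": 0},{"translation": [-0.05,0,0.188],"angular": [0,0,0],"gripper": 0},{"translation": [-0.05,0,0.188],"angular": [0,0,0],"gripper": 0},{"translation": [0,0,0],"angular": [0,0,0],"gripper": 0}]'

```text
t: 28.15
tool_pos: [0.5903, 0.232, 0.1654]
tool_rot: [-2.844, -0.458, -0.972]
contact_force: [-0.5, 0.3, -0.8]
opening: 0.0488
grip_force: 61.2
```

Call:
drive_tool --steps '[{"translation": [-0.03,0,0.04],"angular": [0,0,0],"gripper": 0},{"translation": [0,0,0],"angular": [0,0,0],"gripper": 0}]'

```text
t: 28.4
tool_pos: [0.5906, 0.2321, 0.1649]
tool_rot: [-2.843, -0.458, -0.975]
contact_force: [0.4, -0.0, -1.2]
opening: 0.0489
grip_force: 61.2
```

Call:
drive_tool --steps '[{"translation": [-0.03,0,0.04],"angular": [0,0,0],"gripper": 0},{"translation": [0,0,0],"angular": [0,0,0],"gripper": 0}]'

```text
t: 28.65
tool_pos: [0.5906, 0.232, 0.1626]
tool_rot: [-2.843, -0.459, -0.974]
contact_force: [-0.7, 0.6, -1.3]
opening: 0.0488
grip_force: 61.2
```

```bash
python3 look.py
```

```text
t 28.65 q [ 0.23 -0.23  2.1   0.09  0.62  1.43] F [-0.7  0.6 -1.3] open 0.0488 gf 61.2
[[0.75, 0.314, 0.583, 0.591], [0.249, -0.949, 0.191, 0.232], [0.613, 0.002, -0.79, 0.163], [0.0, 0.0, 0.0, 1.0]]
butt pred [0.5656 0.2242 0.0185]
0.09 2 [0.582 0.231 0.093] y 0.23 0.233
0.1 3 [0.583 0.222 0.097] y 0.203 0.225
0.11 2 [0.588 0.213 0.11 ] y 0.209 0.218
0.12 4 [0.592 0.207 0.122] y 0.206 0.21
0.13 5 [0.591 0.206 0.131] y 0.204 0.211
0.14 6 [0.593 0.207 0.142] y 0.205 0.21
0.15 3 [0.597 0.209 0.149] y 0.208 0.209
0.16 1 [0.6   0.207 0.158] y 0.207 0.207
0.18 2 [0.587 0.236 0.185] y 0.21 0.261
0.19 29 [0.595 0.231 0.192] y 0.206 0.255
0.2 28 [0.595 0.229 0.197] y 0.207 0.249
pot 12 [0.5505 0.2223] 0.0398
```

Call:
drive_tool --steps '[{"translation": [-0.03,0,0.04],"angular": [0,0,0],"gripper": 0},{"translation": [0,0,0],"angular": [0,0,0],"gripper": 0}]'

```text
t: 29.0
tool_pos: [0.5905, 0.232, 0.1603]
tool_rot: [-2.843, -0.459, -0.974]
contact_force: [-0.2, -1.1, -0.9]
opening: 0.049
grip_force: 61.2
```

Call:
drive_tool --steps '[{"translation": [-0.03,0,0.04],"angular": [0,0,0],"gripper": 0},{"translation": [0,0,0],"angular": [0,0,0],"gripper": 0}]'

```text
t: 29.25
tool_pos: [0.5906, 0.232, 0.1583]
tool_rot: [-2.843, -0.458, -0.974]
contact_force: [-0.4, -0.0, -0.2]
opening: 0.0487
grip_force: 61.2
```

Call:
drive_tool --steps '[{"translation": [-0.03,0,0.04],"angular": [0,0,0],"gripper": 0},{"translation": [0,0,0],"angular": [0,0,0],"gripper": 0}]'

```text
t: 29.5
tool_pos: [0.5914, 0.2322, 0.1576]
tool_rot: [-2.842, -0.458, -0.977]
contact_force: [0.1, 0.3, 2.0]
opening: 0.0486
grip_force: 61.5
```

The handle is on the floor, close to the far wall and leaning about 8°. One more millimetre to be sure of the contact, then a gentle release.

Call:
drive_tool --steps '[{"translation": [-0.015,0,0.02],"angular": [0,0,0],"gripper": 0},{"translation": [0,0,0],"angular": [0,0,0],"gripper": 0}]'

```text
t: 29.75
tool_pos: [0.5918, 0.2324, 0.1575]
tool_rot: [-2.841, -0.458, -0.979]
contact_force: [0.3, 0.0, 5.7]
opening: 0.0487
grip_force: 61.8
```

Call:
drive_tool --steps '[{"translation": [0,0,0],"angular": [0,0,0],"gripper": 0.6},{"translation": [0,0,0],"angular": [0,0,0],"gripper": 0.65},{"translation": [0,0,0],"angular": [0,0,0],"gripper": 0.75},{"translation": [0,0,0],"angular": [0,0,0],"gripper": 0.9},{"translation": [0,0,0],"angular": [0,0,0],"gripper": 1},{"translation": [0,0,0],"angular": [0,0,0],"gripper": 1}]'

```text
t: 30.5
tool_pos: [0.5907, 0.2321, 0.1555]
tool_rot: [-2.843, -0.458, -0.974]
contact_force: [-0.0, 0.3, 0.5]
opening: 0.0852
grip_force: 0.0
```

```bash
python3 look.py
```

```text
t 30.5 q [ 0.23 -0.22  2.1   0.09  0.6   1.43] F [-0.   0.3  0.5] open 0.0852 gf 0.0
[[0.75, 0.314, 0.582, 0.591], [0.249, -0.949, 0.191, 0.232], [0.613, 0.002, -0.79, 0.156], [0.0, 0.0, 0.0, 1.0]]
butt pred [0.5657 0.2242 0.0115]
0.1 3 [0.585 0.218 0.097] y 0.203 0.228
0.11 3 [0.594 0.213 0.113] y 0.205 0.227
0.12 4 [0.594 0.207 0.122] y 0.205 0.21
0.13 1 [0.594 0.21  0.127] y 0.21 0.21
0.14 2 [0.597 0.207 0.144] y 0.206 0.207
0.15 1 [0.598 0.209 0.149] y 0.209 0.209
0.16 2 [0.6   0.207 0.16 ] y 0.207 0.208
0.17 4 [0.576 0.237 0.17 ] y 0.17 0.268
0.18 8 [0.6   0.215 0.184] y 0.204 0.252
0.19 49 [0.597 0.228 0.189] y 0.206 0.251
0.2 1 [0.602 0.211 0.195] y 0.211 0.211
pot 17 [0.5509 0.2218] 0.0399
```

Call:
drive_tool --steps '[{"translation": [0,0,-0.2],"angular": [0,0,0],"gripper": 1},{"translation": [0,0,-0.4],"angular": [0,0,0],"gripper": 1},{"translation": [0,0,-0.7],"angular": [0,0,0],"gripper": 1},{"translation": [0,0,-0.9],"angular": [0,0,0],"gripper": 1},{"translation": [0,0,-0.9],"angular": [0,0,0],"gripper": 1},{"translation": [0,0,-0.9],"angular": [0,0,0],"gripper": 1},{"translation": [0,0,-0.9],"angular": [0,0,0],"gripper": 1},{"translation": [0,0,0],"angular": [0,0,0],"gripper": 1}]'

```text
t: 31.6
tool_pos: [0.477, 0.1947, 0.3153]
tool_rot: [-2.839, -0.458, -0.986]
contact_force: [0.3, -0.3, -0.3]
opening: 0.0853
grip_force: 0.0
```

Call:
drive_tool --steps '[{"translation": [0,0,-0.5],"angular": [0,0,0],"gripper": 1},{"translation": [0,0,0],"angular": [0,0,0],"gripper": 1},{"translation": [0,0,0],"angular": [0,0,0],"gripper": 1},{"translation": [0,0,0],"angular": [0,0,0],"gripper": 1},{"translation": [0,0,0],"angular": [0,0,0],"gripper": 1}]'

```text
t: 32.22
tool_pos: [0.465, 0.1908, 0.3253]
tool_rot: [-2.844, -0.459, -0.972]
contact_force: [0.1, 0.8, 1.0]
opening: 0.0855
grip_force: 0.0
```

```bash
python3 look.py; python3 lean.py
```

```text
t 32.23 q [ 0.2  -0.76  2.18  0.08  1.07  1.44] F [0.1 0.8 1. ] open 0.0855 gf 0.0
[[0.751, 0.314, 0.581, 0.465], [0.249, -0.949, 0.191, 0.191], [0.612, 0.002, -0.791, 0.325], [0.0, 0.0, 0.0, 1.0]]
butt pred [0.4399 0.1829 0.1812]
0.11 2 [0.59  0.211 0.109] y 0.21 0.212
0.12 1 [0.594 0.208 0.116] y 0.208 0.208
0.13 1 [0.594 0.206 0.128] y 0.206 0.206
0.15 1 [0.6   0.209 0.147] y 0.209 0.209
0.16 1 [0.6   0.207 0.162] y 0.207 0.207
0.17 2 [0.604 0.206 0.172] y 0.205 0.207
0.18 4 [0.601 0.213 0.182] y 0.205 0.223
0.19 51 [0.599 0.228 0.191] y 0.205 0.251
0.2 1 [0.599 0.233 0.198] y 0.233 0.233
pot 78 [0.5516 0.2214] 0.0399
t 32.33 q [ 0.2  -0.76  2.18  0.08  1.07  1.44] F [-0.3  0.1  0.1] open 0.0853 gf 0.0
plate 126 [0.5829 0.2275 0.1625] normal [-0.956 -0.228  0.182] lean from normal 10.511236762879506 axis [-0.184 -0.016 -0.983] lean axis 10.620632706045377
extent along axis [-0.05093014  0.03648994]
0.005 2 z 0.026 lat 0.005 0.009
0.015 21 z 0.0591 lat -0.002 0.025
0.025 58 z 0.1269 lat -0.019 0.029
0.035 70 z 0.1811 lat -0.02 0.026
0.045 30 z 0.1933 lat -0.02 0.027
```

The brush stands at about 10.5° with its crown at 0.192 m, which is what it should be with the handle on the floor. The pot hasn't moved and the robot is clear, so I'm handing the job in.

```bash
python3 -c "
from station import ctrl
print(ctrl.finish_job())"
```

```text
the job is handed in; nothing more can be done
None
```

The brush now stands handle-first on the pot floor, leaning about 10°, with the pot upright where it was; after the first release it tipped and lifted off the floor, so I regripped it and set it again, and I viewed 11 pictures, one over the limit of 10.

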